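# Hold a coated display stem in the curing ring

## Task

First set the curing lamp by its orange lever: swivel the white ring until it sits squarely over the catch cup and tilt it level, then let go of the lever. Next take the red display stem by its cork handle out of the drying rack and lower it upright through the ring, centred, until its tip hangs below the rim of the cup; the wet stem must never touch the ring, the cup or any other part of the lamp stand. Finish still holding it there, hanging still from the gripper, and leave the blue stem and everything else on the bench where it is.

Things in the scene. Friction and masses are not known exactly. Their poses are not given: they have to be found in the camera images.
- station: Lamp stand, fixed, place and yaw vary. Origin on the bench under the catch cup's centre; its +x points from cup to post, z up. Grey base plate 240 x 110 x 8 mm (x -55 to 185). Steel post at x = 140 mm, on it a swivelling level arm (14 mm bar, centre 101 mm high, hub top 115 mm), 140 mm from post axis to ring centre. The cup, arm, ring and lever all belong to this body.
- swivel (a joint): Swivel of the lamp arm about the vertical post axis, rad, range -0.8 to 0.8. 0: the ring is exactly over the catch cup. Positive: counter-clockwise seen from above. Stiff (about 0.2 N m), stays where it is left.
- ring (a joint): Tilt of the lamp ring about the arm's long axis (horizontal, through the ring's centre, 101 mm above the bench), rad, range -0.7 to 0.7. 0: ring level, bore vertical, lever horizontal. Positive: the orange lever is raised. Friction about 0.12 N m, stays where it is left. It starts raised by 0.3 to 0.6.
- bore_centre (a point): Centre of the bore of the white lamp ring (middle of its thickness); z is the bore's axis. Ring 64 mm outer diameter, 32 mm bore, 18 mm thick, violet dots on its top; level, it reaches from 92 to 110 mm above the bench. This point does not move when the ring tilts.
- lever_grip (a point): Grip point on the tilt lever, a bar fixed to the ring across the arm with an orange sleeve 12 mm thick from 60 to 110 mm off the ring's centre. The point is on its axis, 85 mm from bore_centre; set right it is at (0, 85, 101) mm in the station frame. The lever runs along this point's y; pinched from above, fingers closing along x, it can be carried up, down and sideways, turning both joints.
- cup_rim (a point): Centre of the mouth of the white catch cup, 63 mm above the bench, fixed to the stand. Inner floor 13 mm above the bench, inner radius 30 mm, outer 34 mm at the rim.
- red_stem: The wet red display stem (loose, about 50 g), hanging upright in an outer hole of the rack, its collar on the rack's top. Origin: centre of the collar's underside, z up. Above it: red collar 30 mm in diameter, 5 mm thick, then cork handle 20 mm in diameter from 5 to 43 mm, red disc on top. Below it: red shaft 10 mm in diameter, 100 mm long.
- red_stem_tip (a point): Lower end of the red stem's shaft, 100 mm below its origin.
- blue_stem: A bystander of the same shape and size in blue, in the other outer hole of the rack.
- rack: Plywood drying rack, fixed, 70 x 180 mm, position and yaw vary; origin on the bench under its centre. Top plate 10 mm thick, its upper face at 120 mm; three 19 mm holes in a row along its y axis at -55, 0 and 55 mm; the middle one is empty. End boards at its two y ends; open in front and behind.
- jar_a: Paint jar 36 mm in diameter, 45 mm tall, green with black cap; bystander.
- jar_b: Paint jar as jar_a, yellow with black cap; bystander.
- jar_c: Paint jar as jar_a, amber with white cap; bystander.
- biplane: Yellow model biplane standing on its wheels, 280 mm span (along y), 165 mm long, 76 mm tall; bystander.
- brush: Paint brush lying on the bench, 170 mm long along its x, 9 mm thick; bystander.
- water_pot: Green cup, 64 mm in diameter, 60 mm tall; bystander.
Not all that is in view belongs to the job. Several things have the shape of the red_stem; the one meant has the colours described above.

How it is judged:
By the outcome, as a careful person would: the job done as asked, in the order asked, and still so for the second after the job is handed in, while the arm keeps its last pose, push and grip.
It also fails if it takes over 58 s, if anything falls off the work surface, if the arm or the gripper's body presses on something with over 40 N, if the wrist force passes 120 N, or if a joint passes its speed limit or range.

## Robot

A 6-joint arm with a two-finger parallel gripper is mounted at the origin on the work surface. World frame = base frame: x ahead of the robot, y to its left, z up, the work surface at z = 0. Lengths are in m, angles in degrees, forces in N, time in s.
With the tool pointing down it reaches from about 0.35 to 0.875 m from the base axis. Payload 4.2 kg.
Tool frame: the origin (TCP) lies midway between the tips of the shut fingers; the grasp point (between the pads) lies 19 mm behind it (r.pinch_z is the distance from the TCP to the grasp point, in m); z points along the fingers, y is the line along which they close (so a half turn about z gives the same grasp; the last joint's range is limited). The gripper opens to 87 mm and grips with 3 to 60 N. Pads are 19 mm wide; open, the fingers measure 117 mm over their backs; the gripper's body (75 mm by 190 mm) begins 51 mm behind the grasp point.
Start: joints at [80.134, 22.042, 0.453, 0, -68.411, -14.817], TCP at [0.261, 0.568, 0.223] pointing down, gripper open.
Joint ranges: [-179.83, 179.83], [-69.29, 118.12], [-61.27, 80.66], [-181.25, 117.63], [-171.15, -9.14], [-177.46, 177.46]. Speed limits (degrees/s): [159.86, 159.86, 180, 180, 180, 180].

## Interface

Orientations are given as a 3x3 rotation matrix whose columns are the frame's x, y, z axes.
In Python, from station import r, imaging, models gives the robot as it stands. The module is installed in compiled form; this text tells all that it offers.
- The arm moves only by the tool apply_moves, never from a script. Its argument "moves" is a list of rows, each a list of 2 entries, a list of its own where there are three numbers: the shift along the tool's x, y, z in m, then the turn about the tool's z in degrees. A call has 1 to 5 rows; each row shifts and turns the commanded pose from where the row before left it, along the tool's axes as they then stand; what a row does not reach is not made up. A row lasts 1/12 s, in which the tool goes at most 41.7 mm and 7.16 degrees, less where a joint would pass 70% of its speed; a pose out of reach is approached as far as the arm can. A call is refused whole if a number of a shift passes 0.0417 or a number of a turn 7.16, either way. A call with a gripper value outside its range is refused whole. "hand" is the finger opening in m, from 0 to 0.087, set as the call begins (left out, the last holds). The fingers move at their own pace and stop on an object; the grip force is fixed at half the most. Time passes only in rows, so rows that do not move let the fingers close. It gives the time, the measured TCP pose, the force, the opening and the grip force at its end, in the units of the state.
- r.sense(): the state, without advancing time (a new reading comes with each control period).
- imaging.capture(name): name is "scene" or "side" or "wrist"; returns a dict with "frame" (384x512x3 uint8, blue, green, red), "intrinsics" (3x3 intrinsics, pixels), "dist" ([k1, k2, p1, p2, k3] as OpenCV has them; the pictures are not rectified), "eye" and "orientation" of the camera in the world. Camera axes: x right, y down, z forward; pixel columns grow to the right and rows downward; lengths in m; the calibration is good to about 2 mm. A picture is of the moment at which its call begins. There is no depth.
- r.finish_job(): hands the job in; it is judged then, once.
Trained networks look in a picture, given as the dict that the camera call returned (one of the last four; its "shot" number tells which), for a name from the list of things; names that differ only in an ending like _2 or _b are one class to them, and where a whole thing is asked for, a point or a joint stands for the part that bears it (a point fixed in the world has none). Each returns a list of dicts, best first, with "confidence" (0 to 1); they miss things now and then, are a little off and sometimes report something else, mostly with a low value. They report only what shows in the picture. A call takes as long as a camera call. They do not tell look-alikes from the thing itself.
- models.cut_out(picture, target): "region" (384x512 bool, what is visible of it) and "extent" ([left, top, width, height] as shares, 0 to 1, of the picture: columns of its width, rows of its height, round what is visible of it).
- models.place_of(picture, target): "at" ([column, row] as shares, 0 to 1, of the picture: columns of its width, rows of its height: a listed point, or the origin of a listed thing).
The state is a dict: "time_s": time; "joints": joint angles; "joint_velocities": joint speeds; "effort": joint torques, N m; "tcp_pos": TCP position; "ee_rot": TCP orientation; "wrist_force": force on the tool from outside, world axes, zero at the start; "moment": the same for the moment, N m; "gripper_width": opening from 0.0 (shut) to 1.0 (fully open); "gripper_force": force on a finger pad.
Only numpy, scipy, OpenCV 4.12 (cv2) and the standard library are available. Lean on these libraries where they do the work, as an engineer would, in place of code of your own. Each camera call takes 0.05 s, during which the arm holds its last target. There are 200 camera calls.

## Working session

There is one attempt and no reset: what is moved stays moved. The work goes in short steps, Python scripts to look and compute and a tool call to move; the robot and the scene stay as the last step left them, time stands still between calls to the robot, and variables do not carry over. Pictures are saved under pics/ and viewed, at most 10 in all, crops included, and the job is handed in when it is done.

Besides the shell and the picture viewer there is one more tool, called after "Request:" as name(argument=value, ...), one argument or row to a line, values as JSON. apply_moves: Moves the arm, as the interface text tells. Its arguments: {"type":"object","properties":{"moves":{"type":"array"},"hand":{"type":"number"}},"required":["moves"]}

```bash
mkdir -p pics
cat > h.py <<'E'
import numpy as np, cv2
from station import r, imaging, models
def ray(c,px):
    K=np.array(c["intrinsics"],float);d=np.array(c["dist"],float)
    u=cv2.undistortPoints(np.array([[px]],float),K,d)[0,0]
    v=np.array(c["orientation"])@np.array([u[0],u[1],1.]);return np.array(c["eye"],float),v/np.linalg.norm(v)
def at_z(c,px,z):
    o,v=ray(c,px);return o+v*(z-o[2])/v[2]
def tri(rs):
    A=np.zeros((3,3));b=np.zeros(3)
    for o,v in rs:
        P=np.eye(3)-np.outer(v,v);A+=P;b+=P@o
    x=np.linalg.solve(A,b);res=[np.linalg.norm((np.eye(3)-np.outer(v,v))@(x-o))*1000 for o,v in rs]
    return x,res
def proj(c,X):
    R=np.array(c["orientation"]).T;t=-R@np.array(c["eye"])
    return cv2.projectPoints(np.array(X,float).reshape(-1,1,3),cv2.Rodrigues(R)[0],t,np.array(c["intrinsics"],float),np.array(c["dist"],float))[0][:,0]
def px(p): return [p["at"][0]*512,p["at"][1]*384]
E
cat > a.py <<'E'
from h import *
np.set_printoptions(precision=4,suppress=True)
C={}
for n in("scene","side"):
    c=imaging.capture(n);C[n]=c;cv2.imwrite(f"pics/{n}0.png",c["frame"])
    print(n,np.array(c["eye"]))
    for t in("station","bore_centre","lever_grip","cup_rim","red_stem","red_stem_tip","rack","jar_a","biplane","brush","water_pot"):
        print(t,[(np.round(px(p),1).tolist(),round(p["confidence"],2)) for p in models.place_of(c,t)[:4]])
a=cv2.imread("pics/scene0.png");b=cv2.imread("pics/side0.png")
cv2.imwrite("pics/both0.png",cv2.resize(np.vstack([a,b]),None,fx=.78,fy=.78))
E
python3 a.py
```

```text
scene [1.0255 0.6195 0.9911]
station [([239.0, 179.6], 0.79)]
bore_centre [([241.3, 164.7], 0.68)]
lever_grip [([245.7, 170.7], 0.66), ([306.4, 325.2], 0.5)]
cup_rim [([237.9, 164.6], 0.84)]
red_stem [([341.6, 198.3], 0.6), ([355.4, 214.3], 0.57), ([302.7, 238.4], 0.52), ([321.2, 218.9], 0.41)]
red_stem_tip [([318.5, 238.7], 0.61), ([333.8, 219.0], 0.57), ([299.3, 258.2], 0.52), ([347.7, 233.6], 0.46)]
rack [([331.9, 249.3], 0.9)]
jar_a [([244.5, 168.5], 0.54), ([253.9, 268.5], 0.5), ([298.0, 199.8], 0.45), ([223.1, 137.7], 0.4)]
biplane [([307.0, 324.0], 0.94), ([224.1, 137.6], 0.43)]
brush [([188.1, 149.8], 0.55)]
water_pot [([205.6, 254.1], 0.96)]
side [ 0.4523 -0.7245  0.8168]
station [([246.4, 262.4], 0.88)]
bore_centre [([245.5, 224.6], 0.82)]
lever_grip [([252.0, 187.9], 0.85)]
cup_rim [([304.8, 348.7], 0.3)]
red_stem [([161.6, 139.2], 0.68), ([157.5, 154.2], 0.65), ([226.8, 133.2], 0.56), ([196.9, 138.5], 0.46)]
red_stem_tip [([165.8, 184.2], 0.76), ([227.6, 160.0], 0.74)]
rack [([197.7, 160.6], 0.83)]
jar_a [([229.2, 363.9], 0.85), ([190.4, 212.4], 0.52), ([281.6, 164.0], 0.47)]
biplane [([258.6, 121.4], 0.79)]
brush [([304.5, 347.6], 0.87)]
water_pot [([314.6, 190.2], 0.55), ([230.6, 365.3], 0.17)]
```

Run:
```python
import cv2
cv2.imwrite("pics/s2.png",cv2.resize(cv2.imread("pics/scene0.png")[100:384,120:460],None,fx=2.1,fy=2.1,interpolation=2))
cv2.imwrite("pics/d2.png",cv2.resize(cv2.imread("pics/side0.png")[90:384,110:410],None,fx=2.04,fy=2.04,interpolation=2))
```

```text
(no output)
```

View pics/s2.png

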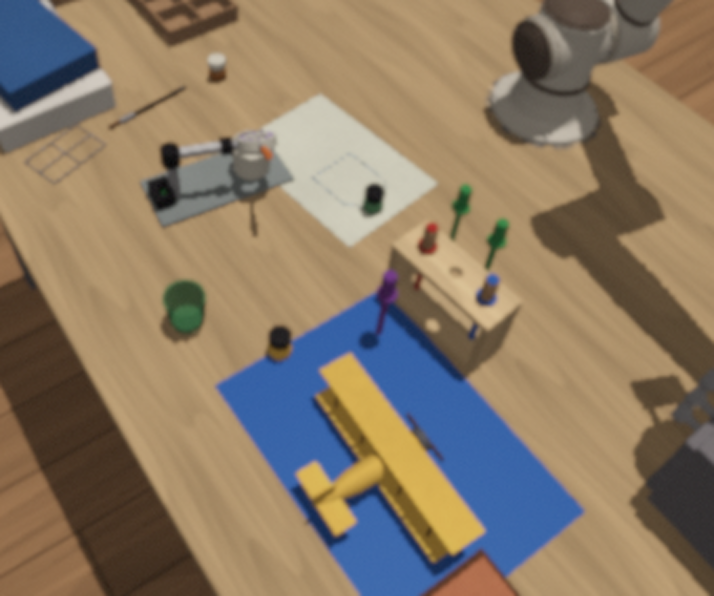

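View pics/d2.png

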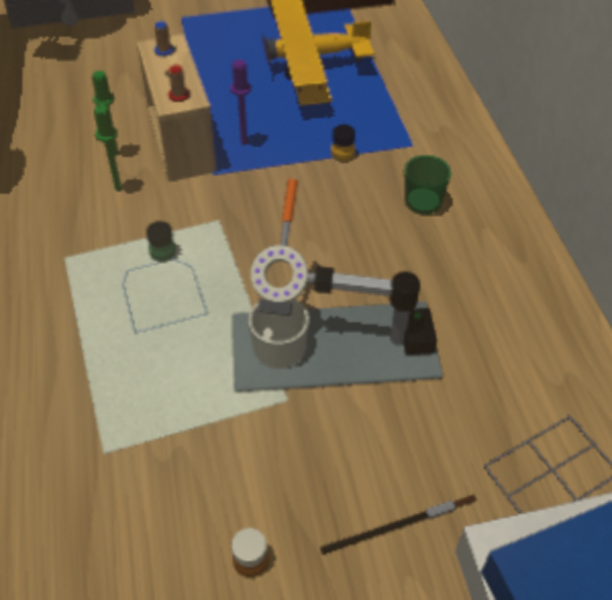

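The scene picture shows the red stem in the rack at full-frame (324,213) and the blue one at (353,238). Purple (305,237) and green (341,190), (357,211) stems stand outside the rack. In the side picture the red stem is at (197,132), the ring at (246,224), the lever up and away at (252,188), and the post at (307,230).

```bash
cat > b.py <<'E'
from h import *
np.set_printoptions(precision=4,suppress=True)
a=imaging.capture("scene");b=imaging.capture("side")
def cv(x,y,s): return (x/2.1+120,y/2.1+100) if s else (x/2.04+110,y/2.04+90)
print("red z.14",at_z(a,(324,213),.14),at_z(b,(197,133),.14))
print("blue",at_z(a,(353,238),.14),at_z(b,cv(163,45,0),.14))
print("cup rim side",at_z(b,cv(279,325,0),.063))
print("bore",at_z(b,(245.5,224.6),.105),at_z(a,cv(255,140,1),.105))
print("post top",at_z(b,cv(403,283,0),.115),at_z(a,cv(170,150,1),.115))
print("lever",tri([ray(b,(252,187.9)),ray(a,cv(267,153,1))]))
for n,c in(("jarA",(160,250)),("jarB",(343,155)),("jarC",(250,560)),("purple",(243,140)),("pot",(425,205)),("green1",(117,185))): print(n,at_z(b,cv(*c,0),0))
s=r.sense();print(s["time_s"],s["tcp_pos"],np.array(s["ee_rot"]),s["gripper_width"])
w=imaging.capture("wrist");cv2.imwrite("pics/w0.png",w["frame"])
print(np.array(w["eye"]),np.array(w["orientation"]),w["intrinsics"])
E
python3 b.py
```

```text
red z.14 [0.4777 0.1875 0.14  ] [0.4776 0.1758 0.14  ]
blue [0.4678 0.2991 0.14  ] [0.4681 0.2792 0.14  ]
cup rim side [ 0.5444 -0.177   0.063 ]
bore [ 0.5498 -0.1391  0.105 ] [ 0.5569 -0.1329  0.105 ]
post top [ 0.6804 -0.1879  0.115 ] [ 0.6846 -0.179   0.115 ]
lever (array([ 0.5791, -0.066 ,  0.1452]), [np.float64(1.1333529332964432), np.float64(1.1333529332962726)])
jarA [0.4226 0.0203 0.    ]
jarB [ 0.7024  0.1496 -0.    ]
jarC [ 0.4686 -0.4077  0.    ]
purple [0.565  0.2135 0.    ]
pot [0.7879 0.0264 0.    ]
green1 [ 0.3743  0.1563 -0.    ]
1.3 [0.261  0.5679 0.2225] [[ 0.9086 -0.4176 -0.    ]
 [-0.4176 -0.9086 -0.    ]
 [-0.      0.     -1.    ]] 0.9956846063435473
[0.3348 0.5345 0.3848] [[-0.4182 -0.8694 -0.2633]
 [-0.9084  0.3998  0.1225]
 [-0.0013  0.2904 -0.9569]] [[329.1271   0.     257.2206]
 [  0.     329.1271 191.2695]
 [  0.       0.       1.    ]]
```

```bash
cat > plan.py <<'E'
# rows (tool-axis shift, turn) from measured pose to target xyz and tool-x yaw, rounded
import sys;from h import *
def plan(x,y,z,yaw=None,n=None):
    s=r.sense();R=np.array(s["ee_rot"]);p=np.array(s["tcp_pos"]);y0=np.degrees(np.arctan2(R[1,0],R[0,0]))
    dy=0 if yaw is None else (yaw-y0+180)%360-180
    d=np.array([x,y,z])-p
    n=n or int(max(np.ceil(np.linalg.norm(d)/.040),np.ceil(abs(dy)/7),1))
    th=np.radians(y0);out=[]
    for i in range(n):
        c,sn=np.cos(th),np.sin(th);q=d/n
        out.append([[round(c*q[0]+sn*q[1],4),round(sn*q[0]-c*q[1],4),round(-q[2],4)],round(-dy/n,2)]);th+=np.radians(dy/n)
    print("t",round(s["time_s"],2),"tcp",np.round(p,4),"yaw",round(y0,2),"tilt z",np.round(R[:,2],3))
    for i in range(0,n,5): print(str(out[i:i+5]).replace(" ",""))
if __name__=="__main__": plan(*map(float,sys.argv[1:4]),float(sys.argv[4]) if len(sys.argv)>4 else None,int(sys.argv[5]) if len(sys.argv)>5 else None)
E
python3 plan.py .50 .10 .32 -107 15
```

```text
t 1.35 tcp [0.261  0.5679 0.2225] yaw -24.68 tilt z [-0.  0. -1.]
[[[np.float64(0.0275),np.float64(0.0217),np.float64(-0.0065)],np.float64(5.49)],[[np.float64(0.0295),np.float64(0.019),np.float64(-0.0065)],np.float64(5.49)],[[np.float64(0.0311),np.float64(0.0161),np.float64(-0.0065)],np.float64(5.49)],[[np.float64(0.0325),np.float64(0.013),np.float64(-0.0065)],np.float64(5.49)],[[np.float64(0.0336),np.float64(0.0098),np.float64(-0.0065)],np.float64(5.49)]]
[[[np.float64(0.0344),np.float64(0.0066),np.float64(-0.0065)],np.float64(5.49)],[[np.float64(0.0349),np.float64(0.0033),np.float64(-0.0065)],np.float64(5.49)],[[np.float64(0.035),np.float64(-0.0001),np.float64(-0.0065)],np.float64(5.49)],[[np.float64(0.0349),np.float64(-0.0034),np.float64(-0.0065)],np.float64(5.49)],[[np.float64(0.0344),np.float64(-0.0068),np.float64(-0.0065)],np.float64(5.49)]]
[[[np.float64(0.0336),np.float64(-0.01),np.float64(-0.0065)],np.float64(5.49)],[[np.float64(0.0325),np.float64(-0.0132),np.float64(-0.0065)],np.float64(5.49)],[[np.float64(0.031),np.float64(-0.0162),np.float64(-0.0065)],np.float64(5.49)],[[np.float64(0.0293),np.float64(-0.0191),np.float64(-0.0065)],np.float64(5.49)],[[np.float64(0.0274),np.float64(-0.0218),np.float64(-0.0065)],np.float64(5.49)]]
```

Request:
apply_moves(
  moves=[
    [[0.0275,0.0217,-0.0065],5.5],
    [[0.0295,0.019,-0.0065],5.5],
    [[0.031,0.016,-0.0065],5.5],
    [[0.0325,0.013,-0.0065],5.5],
    [[0.0335,0.01,-0.0065],5.5],
  ],
)

```text
time_s: 1.77
tcp_pos: [0.3407, 0.4104, 0.2554]
ee_rot: [[0.61, -0.793, 0.0], [-0.793, -0.61, 0.0], [-0.0, -0.0, -1.0]]
wrist_force: [1.2, -0.6, 0.5]
gripper_width: 0.999
gripper_force: 0.0
```

Request:
apply_moves(
  moves=[
    [[0.0345,0.0065,-0.0065],5.5],
    [[0.035,0.0035,-0.0065],5.5],
    [[0.035,0,-0.0065],5.5],
    [[0.035,-0.0035,-0.0065],5.5],
    [[0.0345,-0.007,-0.0065],5.5],
  ],
)

```text
time_s: 2.18
tcp_pos: [0.4203, 0.2537, 0.2882]
ee_rot: [[0.175, -0.985, 0.001], [-0.985, -0.175, 0.001], [-0.0, -0.001, -1.0]]
wrist_force: [1.2, -0.4, 0.4]
gripper_width: 1.004
gripper_force: 0.0
```

Request:
apply_moves(
  moves=[
    [[0.0335,-0.01,-0.0065],5.5],
    [[0.0325,-0.013,-0.0065],5.5],
    [[0.031,-0.016,-0.0065],5.5],
    [[0.0295,-0.019,-0.0065],5.5],
    [[0.0275,-0.022,-0.0065],5.5],
  ],
)

```text
time_s: 2.6
tcp_pos: [0.4992, 0.0973, 0.3207]
ee_rot: [[-0.3, -0.954, 0.001], [-0.954, 0.3, 0.0], [-0.001, -0.001, -1.0]]
wrist_force: [0.3, 1.1, 0.1]
gripper_width: 0.998
gripper_force: 0.0
```

```bash
sed -i 's/round(c\*q/round(float(c)*q/; s/out.append(\[\[\(.*\)\]);th/out.append([[float(v) for v in [round(c*q[0]+sn*q[1],4),round(sn*q[0]-c*q[1],4),round(-q[2],4)]],float(round(-dy\/n,2))]);th/' plan.py
cat > look.py <<'E'
import sys;from h import *
np.set_printoptions(precision=4,suppress=True)
# settle check, picture kept with its calibration
c=imaging.capture("wrist");n=sys.argv[1]
cv2.imwrite(f"pics/{n}.png",c["frame"]);np.savez(f"{n}.npz",**{k:np.array(c[k]) for k in("intrinsics","dist","eye","orientation")})
for t in("bore_centre","lever_grip","cup_rim","red_stem","rack"):
    print(t,[(np.round(px(p),1).tolist(),round(p["confidence"],2)) for p in models.place_of(c,t)[:4]])
E
python3 look.py w1; python3 plan.py .56 -.16 .32 -107
```

```text
bore_centre []
lever_grip [([122.6, 33.6], 0.62)]
cup_rim []
red_stem [([233.5, 259.9], 0.94), ([369.1, 170.8], 0.83), ([381.0, 228.3], 0.64), ([297.7, 231.7], 0.59)]
rack [([300.1, 229.6], 0.92), ([143.9, 221.4], 0.48)]
t 2.9 tcp [0.4984 0.0993 0.3198] yaw -107.13 tilt z [-0.  0. -1.]
[[[0.0328,-0.0193,-0.0],-0.02],[[0.0328,-0.0193,-0.0],-0.02],[[0.0328,-0.0193,-0.0],-0.02],[[0.0328,-0.0193,-0.0],-0.02],[[0.0328,-0.0193,-0.0],-0.02]]
[[[0.0328,-0.0193,-0.0],-0.02],[[0.0329,-0.0193,-0.0],-0.02]]
```

Request:
apply_moves(
  moves=[
    [[0.033,-0.019,0],0],
    [[0.033,-0.019,0],0],
    [[0.033,-0.019,0],0],
    [[0.033,-0.019,0],0],
  ],
)

```text
time_s: 3.23
tcp_pos: [0.5324, -0.0494, 0.3201]
ee_rot: [[-0.291, -0.957, 0.0], [-0.957, 0.291, 0.0], [-0.0, 0.0, -1.0]]
wrist_force: [0.4, 1.0, 0.1]
gripper_width: 1.001
gripper_force: 0.0
```

```bash
python3 look.py w2
```

```text
bore_centre [([214.6, 94.6], 0.63)]
lever_grip [([209.7, 164.0], 0.93), ([339.5, 170.0], 0.45)]
cup_rim [([220.2, 67.6], 0.89)]
red_stem [([349.2, 323.8], 0.81), ([288.1, 341.3], 0.46)]
rack [([339.6, 302.5], 0.55)]
```

Request:
apply_moves(
  moves=[
    [[0.033,-0.019,0],0],
    [[0.033,-0.019,0],0],
    [[0.033,-0.02,0],0],
    [[0,0,0],0],
  ],
)

```text
time_s: 3.87
tcp_pos: [0.5596, -0.164, 0.3193]
ee_rot: [[-0.297, -0.955, -0.001], [-0.955, 0.297, -0.001], [0.001, 0.0, -1.0]]
wrist_force: [1.8, 1.1, 0.4]
gripper_width: 0.997
gripper_force: 0.0
```

```bash
python3 look.py w3
python3 - <<'E'
import cv2,numpy as np
a=[cv2.imread(f"pics/w{i}.png") for i in(1,3)]
cv2.imwrite("pics/w13.png",np.vstack([cv2.resize(x[:300],None,fx=1,fy=1) for x in a]))
E
```

```text
bore_centre [([267.4, 179.2], 0.94)]
lever_grip [([264.2, 255.4], 0.84)]
cup_rim [([266.6, 151.9], 0.8), ([264.6, 145.9], 0.51)]
red_stem []
rack []
```

View pics/w13.png

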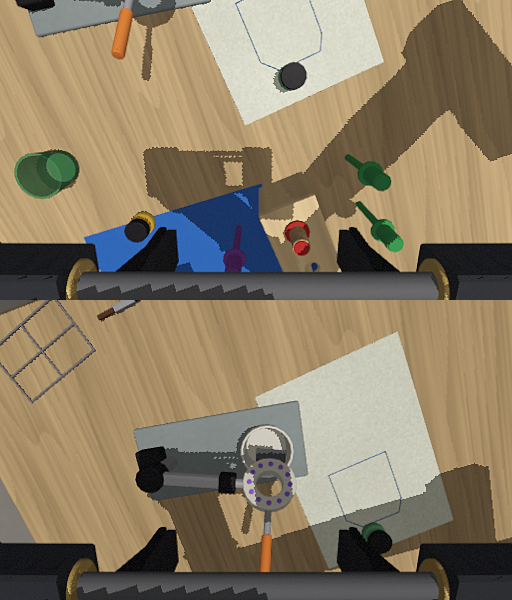

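The upper picture (w1) shows the red stem in the rack at (298,238), with the purple stem at (234,258) and the green ones at (370,170) and (385,230). The lower one (w3) shows the ring at (269,184), partly off the cup at (267,148), the post at (150,180) and the lever sleeve at (266,255). I'll fit the station from these.

```bash
cat > fit.py <<'E'
from h import *
from scipy.optimize import least_squares
np.set_printoptions(precision=4,suppress=True)
W={n:dict(np.load(n+".npz")) for n in("w1","w2","w3")}
print("bore tri",tri([ray(W["w2"],(214.6,94.6)),ray(W["w3"],(267.4,179.2))]))
print("lever tri",tri([ray(W["w2"],(209.7,164)),ray(W["w3"],(264.2,255.4))]))
print("cup tri",tri([ray(W["w2"],(220.2,67.6)),ray(W["w3"],(266.6,151.9))]))
print("red tri",tri([ray(W["w1"],(297.7,231.7)),ray(W["w2"],(288.1,341.3))]))
for n in("w2","w3"):
    im=cv2.imread(f"pics/{n}.png");hsv=cv2.cvtColor(im,cv2.COLOR_BGR2HSV)
    m=cv2.inRange(hsv,(120,60,60),(150,255,255));m[250:]=0
    k,_,st,ce=cv2.connectedComponentsWithStats(m)
    d=np.array([ce[i] for i in range(1,k) if st[i,4]>=4]);print(n,"dots",len(d),d.round(1).tolist())
    for nm,z in(("bore",.101),):pass
    o=cv2.inRange(hsv,(5,150,120),(15,255,255));o[260:]=0
    ys,xs=np.nonzero(o);print("orange",len(xs),xs.mean(),ys.mean(),xs.min(),xs.max(),ys.min(),ys.max())
    big=cv2.resize(im[20:190,110:340] if n=="w2" else im[90:250,125:325],None,fx=2,fy=2,interpolation=2)
    cv2.imwrite(f"pics/{n}z.png",big)
a,b=[cv2.imread(f"pics/{n}z.png") for n in("w2","w3")]
o=np.zeros((a.shape[0],a.shape[1]+b.shape[1],3),np.uint8)[: ,:];o[:a.shape[0],:a.shape[1]]=a;o[:b.shape[0],a.shape[1]:]=b
cv2.imwrite("pics/wz.png",o[:, :]);print(o.shape)
E
python3 fit.py
```

```text
bore tri (array([ 0.5573, -0.1368,  0.0877]), [np.float64(1.240669278976028), np.float64(1.240669278976092)])
lever tri (array([ 0.58  , -0.071 ,  0.1507]), [np.float64(1.9427772914895787), np.float64(1.9427772914895058)])
cup tri (array([ 0.5466, -0.1649,  0.0572]), [np.float64(1.286249516049656), np.float64(1.286249516049379)])
red tri (array([0.5151, 0.1334, 0.2081]), [np.float64(39.491987502862685), np.float64(39.491987502862585)])
w2 dots 12 [[217.8, 72.9], [206.5, 74.6], [228.1, 76.1], [197.9, 80.8], [235.5, 83.8], [193.3, 90.0], [237.5, 93.7], [195.0, 100.0], [233.8, 102.9], [202.4, 108.0], [213.2, 111.6], [224.9, 109.9]]
orange 401 208.01745635910225 165.68329177057356 201 216 145 189
w3 dots 12 [[270.3, 163.4], [260.0, 165.0], [280.2, 166.8], [252.4, 171.8], [287.1, 174.0], [249.0, 181.0], [289.4, 183.9], [251.0, 191.0], [286.7, 193.6], [258.0, 199.0], [278.8, 200.2], [268.2, 202.2]]
orange 251 265.9203187250996 246.9641434262948 261 271 235 259
(340, 860, 3)
```

```bash
python3 -c "
import cv2;im=cv2.imread('pics/w3.png')[90:250,125:325];cv2.imwrite('pics/w3big.png',cv2.resize(im,None,fx=3.7,fy=3.7,interpolation=2))"
```

```text
(no output)
```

View pics/w3big.png

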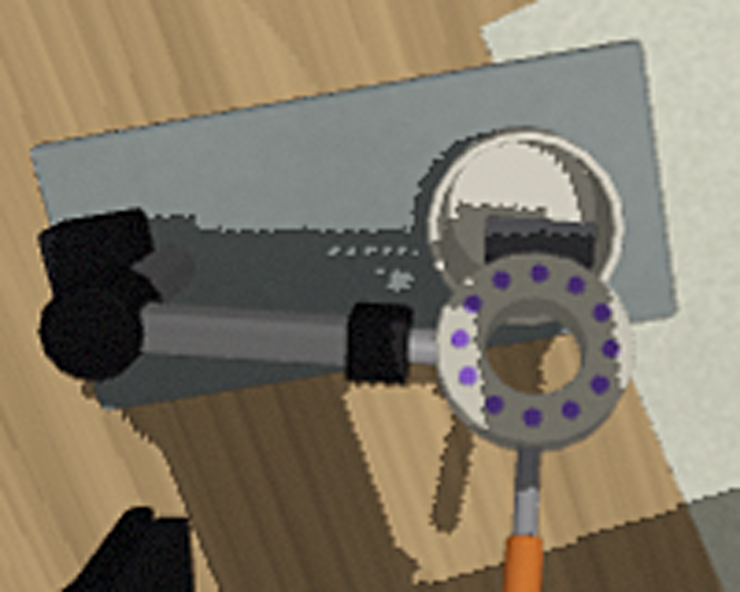

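The crop shows the ring centred at crop (535,350), the cup's rim at (526,227), the hub at (92,333) and plate corners at (33,147), (640,40), (678,313) and (95,408).

```bash
cat > fit2.py <<'E'
from h import *
from scipy.optimize import least_squares
np.set_printoptions(precision=4,suppress=True)
W={n:dict(np.load(n+".npz")) for n in("w1","w2","w3")}
d2=[[217.8, 72.9], [206.5, 74.6], [228.1, 76.1], [197.9, 80.8], [235.5, 83.8], [193.3, 90.0], [237.5, 93.7], [195.0, 100.0], [233.8, 102.9], [202.4, 108.0], [213.2, 111.6], [224.9, 109.9]]
d3=[[270.3, 163.4], [260.0, 165.0], [280.2, 166.8], [252.4, 171.8], [287.1, 174.0], [249.0, 181.0], [289.4, 183.9], [251.0, 191.0], [286.7, 193.6], [258.0, 199.0],[268.2, 202.2], [278.8, 200.2]]
D=np.array([tri([ray(W["w2"],p),ray(W["w3"],q)])[0] for p,q in zip(d2,d3)])
c=D.mean(0);n=np.linalg.svd(D-c)[2][2];n*=np.sign(n[2]);print("dots",c,n,"bore",c-.009*n)
def model(p):
    x,y,a,s,t=p
    def st(v): ca,sa=np.cos(a),np.sin(a);v=np.array(v);return np.array([x+ca*v[0]-sa*v[1],y+sa*v[0]+ca*v[1],v[2]])
    def ring(v):# arm frame at ring: tilt about arm x
        v=np.array(v);v=np.array([v[0],v[1]*np.cos(t)-v[2]*np.sin(t),v[1]*np.sin(t)+v[2]*np.cos(t)])
        u=v+[-.14,0,.101];cs,ss=np.cos(s),np.sin(s)
        return st([.14+cs*u[0]-ss*u[1],ss*u[0]+cs*u[1],u[2]])
    return st,ring
b=lambda u,v:(u/3.7+125,v/3.7+90)
obs=[((.185,-.055,.008),b(33,147)),((-.055,-.055,.008),b(640,40)),((-.055,.055,.008),b(678,313)),((.185,.055,.008),b(95,408)),((0,0,.063),b(526,227)),((.14,0,.115),b(92,333))]
def res(p):
    st,ring=model(p)
    A=proj(W["w3"],[st(v) for v,_ in obs])-np.array([q for _,q in obs])
    B=proj(W["w3"],[ring((0,0,.009))])-np.mean(d3,0);C=proj(W["w2"],[ring((0,0,.009))])-np.mean(d2,0)
    E=proj(W["w2"],[ring((0,.085,0))])-np.array([208.5,166.5])
    N=(ring((0,0,1))-ring((0,0,0))-n)*20
    return np.r_[A.ravel(),B.ravel(),C.ravel(),E.ravel(),N]
f=least_squares(res,[.545,-.17,-.05,-.3,.5]);p=f.x
print(p);print(f.fun.reshape(-1)[:18].reshape(-1,2))
st,ring=model(p)
print("bore",ring((0,0,0)),"lever",ring((0,.085,0)),"target bore",st((0,0,.101)),"target lever",st((0,.085,.101)),"post",st((.14,0,.1)))
np.save("p.npy",p)
for nme,cands in(("w1",(297.7,231.7)),("w2",(288.1,341.3))): print(at_z(W[nme],cands,.12))
E
python3 fit2.py
```

```text
dots [ 0.554  -0.1383  0.1093] [-0.1991 -0.4954  0.8455] bore [ 0.5558 -0.1339  0.1017]
[ 0.5471 -0.1654 -0.1352 -0.2358  0.6042]
[[-2.0253 -0.7734]
 [ 0.8901 -1.0463]
 [ 0.3184  0.9505]
 [ 1.0008  0.7909]
 [ 0.0045  0.5741]
 [-1.1591 -0.0754]
 [ 0.4953 -0.496 ]
 [ 0.5459 -0.2651]
 [-0.0286  0.745 ]]
bore [ 0.5553 -0.1335  0.101 ] lever [ 0.5807 -0.0683  0.1493] target bore [ 0.5471 -0.1654  0.101 ] target lever [ 0.5585 -0.0812  0.101 ] post [ 0.6858 -0.1843  0.1   ]
[0.4788 0.1896 0.12  ]
[0.5645 0.1934 0.12  ]
```

```bash
python3 plan.py .5807 -.0683 .205 -111.3 5
```

```text
t 4.17 tcp [ 0.5586 -0.1596  0.3204] yaw -107.03 tilt z [ 0.001  0.    -1.   ]
[[[-0.0187,0.0011,0.0231],0.85],[[-0.0187,0.0014,0.0231],0.85],[[-0.0187,0.0017,0.0231],0.85],[[-0.0187,0.002,0.0231],0.85],[[-0.0186,0.0022,0.0231],0.85]]
```

Request:
apply_moves(
  moves=[
    [[-0.0187,0.0011,0.023],0.85],
    [[-0.0187,0.0014,0.023],0.85],
    [[-0.0187,0.0017,0.023],0.85],
    [[-0.0187,0.002,0.023],0.85],
    [[-0.0187,0.0022,0.023],0.85],
  ],
  hand=0.045,
)

```text
time_s: 4.58
tcp_pos: [0.5808, -0.0679, 0.2047]
ee_rot: [[-0.364, -0.931, 0.001], [-0.931, 0.364, 0.0], [-0.001, -0.001, -1.0]]
wrist_force: [0.3, -0.0, -0.7]
gripper_width: 0.706
gripper_force: 0.0
```

Request:
apply_moves(
  moves=[
    [[0,0,0],0],
    [[0,0,0],0],
  ],
)

```text
time_s: 4.75
tcp_pos: [0.5804, -0.0684, 0.2043]
ee_rot: [[-0.362, -0.932, -0.002], [-0.932, 0.362, -0.001], [0.001, 0.002, -1.0]]
wrist_force: [0.4, 0.0, 0.3]
gripper_width: 0.57
gripper_force: 0.0
```

```bash
python3 plan.py .5807 -.0683 .130 -111.3 4; python3 look.py w4; python3 -c "
from h import *
c=dict(np.load('w4.npz'));print(proj(c,[.5807,-.0683,.1493]),proj(c,[.5553,-.1335,.101]),proj(c,[.5471,-.1654,.063]))
im=cv2.imread('pics/w4.png');hsv=cv2.cvtColor(im,cv2.COLOR_BGR2HSV)
m=cv2.inRange(hsv,(120,60,60),(150,255,255));k,_,st,ce=cv2.connectedComponentsWithStats(m)
print([ce[i].round(1).tolist() for i in range(1,k) if st[i,4]>=6])
cv2.imwrite('pics/w4v.png',im)"
```

```text
t 4.75 tcp [ 0.5804 -0.0684  0.2043] yaw -111.21 tilt z [-0.002 -0.001 -1.   ]
[[[-0.0,-0.0001,0.0186],0.02],[[-0.0,-0.0001,0.0186],0.02],[[-0.0,-0.0001,0.0186],0.02],[[-0.0,-0.0001,0.0186],0.02]]
bore_centre [([255.6, 101.7], 0.69)]
lever_grip [([258.5, 209.2], 0.92)]
cup_rim [([250.9, 61.8], 0.98), ([407.1, 183.6], 0.17)]
red_stem []
rack []
[[258.25545863 209.75667875]] [[258.09933748 104.28757728]] [[253.40745061  63.67711767]]
[[257.6, 70.3], [242.0, 74.0], [273.0, 74.0], [230.2, 83.9], [284.6, 84.0], [225.6, 97.8], [289.3, 97.9], [229.4, 111.9], [285.4, 111.9], [241.3, 122.6], [273.8, 122.4], [257.6, 126.4]]
```

View pics/w4v.png

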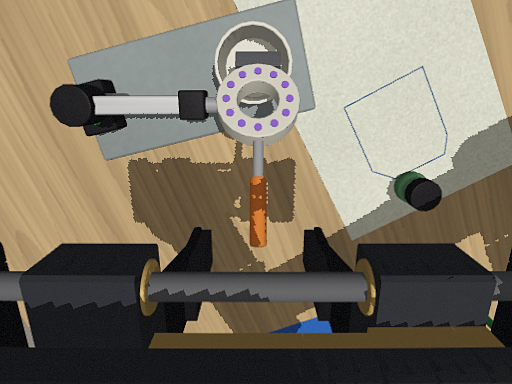

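The sleeve at (258,209) lies centred between the fingers and matches the prediction. I'll descend and close.

Request:
apply_moves(
  moves=[
    [[0,0,0.019],0],
    [[0,0,0.019],0],
    [[0,0,0.019],0],
    [[0,0,0.0175],0],
    [[0,0,0],0],
  ],
)

```text
time_s: 5.47
tcp_pos: [0.5785, -0.0707, 0.1275]
ee_rot: [[-0.367, -0.93, -0.006], [-0.93, 0.367, 0.0], [0.002, 0.006, -1.0]]
wrist_force: [0.0, -0.9, -0.0]
gripper_width: 0.516
gripper_force: 0.0
```

Request:
apply_moves(
  moves=[
    [[0,0,0],0],
    [[0,0,0],0],
    [[0,0,0],0],
    [[0,0,0],0],
    [[0,0,0],0],
  ],
  hand=0.0,
)

```text
time_s: 5.88
tcp_pos: [0.5814, -0.0701, 0.1316]
ee_rot: [[-0.365, -0.931, 0.002], [-0.931, 0.365, 0.0], [-0.001, -0.002, -1.0]]
wrist_force: [0.5, -0.2, 0.3]
gripper_width: 0.224
gripper_force: 0.0
```

```bash
cat > lev.py <<'E'
from h import *
exec(open("fit2.py").read().split("b=lambda")[0].split("def model")[1].join(["def model",""]))
s=r.sense();R=np.array(s["ee_rot"]);P=np.array(s["tcp_pos"]);p=np.load("p.npy")
print(s["time_s"],P,"w",s["gripper_width"]*.087,s["gripper_force"],s["wrist_force"])
th=np.arctan2(R[1,0],R[0,0]);n=15;prev=None;rows=[]
for i in range(n+1):
    q=p.copy();f=i/n;q[3]=p[3]*(1-f);q[4]=p[4]*(1-f)
    X=model(q)[1]((0,.085,0))
    if prev is not None:
        d=X-prev;c,sn=np.cos(th),np.sin(th);dth=-p[3]/n
        rows.append([[round(float(v),4) for v in (c*d[0]+sn*d[1],sn*d[0]-c*d[1],-d[2])],round(float(-np.degrees(dth)),2)]);th+=dth
    prev=X
for i in range(0,n,5): print(rows[i:i+5])
print("end tcp",X-[0,0,.019],"yaw",np.degrees(th))
E
python3 lev.py
```

```text
5.8833 [ 0.58142429 -0.07006027  0.13159433] w 0.01944465119999116 0.0 [ 0.53936216 -0.16131509  0.30848121]
[[[0.0003, 0.0011, 0.0029], -0.9], [[0.0004, 0.0011, 0.0029], -0.9], [[0.0006, 0.0012, 0.003], -0.9], [[0.0007, 0.0012, 0.0031], -0.9], [[0.0008, 0.0012, 0.0031], -0.9]]
[[[0.0009, 0.0012, 0.0032], -0.9], [[0.0011, 0.0012, 0.0032], -0.9], [[0.0012, 0.0013, 0.0033], -0.9], [[0.0013, 0.0013, 0.0033], -0.9], [[0.0015, 0.0013, 0.0033], -0.9]]
[[[0.0016, 0.0013, 0.0034], -0.9], [[0.0017, 0.0013, 0.0034], -0.9], [[0.0019, 0.0013, 0.0034], -0.9], [[0.002, 0.0013, 0.0034], -0.9], [[0.0021, 0.0013, 0.0034], -0.9]]
end tcp [ 0.55852133 -0.08118288  0.082     ] yaw -97.91747203632566
```

Request:
apply_moves(
  moves=[
    [[0,0,0],0],
    [[0,0,0],0],
    [[0,0,0],0],
    [[0,0,0],0],
  ],
)

```text
time_s: 6.22
tcp_pos: [0.5797, -0.0694, 0.1308]
ee_rot: [[-0.365, -0.931, -0.002], [-0.931, 0.365, 0.001], [0.0, 0.002, -1.0]]
wrist_force: [-4.1, 4.2, 3.0]
gripper_width: 0.128
gripper_force: 30.0
```

Request:
apply_moves(
  moves=[
    [[0.0003,0.0011,0.0029],-0.9],
    [[0.0004,0.0011,0.0029],-0.9],
    [[0.0006,0.0012,0.003],-0.9],
    [[0.0007,0.0012,0.0031],-0.9],
    [[0.0008,0.0012,0.0031],-0.9],
  ],
)

```text
time_s: 6.63
tcp_pos: [0.5745, -0.07, 0.1167]
ee_rot: [[-0.29, -0.957, 0.001], [-0.957, 0.29, 0.001], [-0.001, -0.0, -1.0]]
wrist_force: [-2.7, 4.1, 6.4]
gripper_width: 0.13
gripper_force: 30.0
```

Request:
apply_moves(
  moves=[
    [[0.0009,0.0012,0.0032],-0.9],
    [[0.0011,0.0012,0.0032],-0.9],
    [[0.0012,0.0013,0.0033],-0.9],
    [[0.0013,0.0013,0.0033],-0.9],
    [[0.0015,0.0013,0.0033],-0.9],
  ],
)

```text
time_s: 7.05
tcp_pos: [0.567, -0.0745, 0.1]
ee_rot: [[-0.214, -0.977, 0.001], [-0.977, 0.214, 0.0], [-0.001, -0.001, -1.0]]
wrist_force: [-3.4, 3.3, 4.8]
gripper_width: 0.127
gripper_force: 30.0
```

Request:
apply_moves(
  moves=[
    [[0.0016,0.0013,0.0034],-0.9],
    [[0.0017,0.0013,0.0034],-0.9],
    [[0.0019,0.0013,0.0034],-0.9],
    [[0.002,0.0013,0.0034],-0.9],
    [[0.0021,0.0013,0.0034],-0.9],
  ],
)

```text
time_s: 7.47
tcp_pos: [0.5587, -0.0832, 0.0819]
ee_rot: [[-0.137, -0.991, -0.0], [-0.991, 0.137, -0.0], [0.0, 0.0, -1.0]]
wrist_force: [-2.3, 3.1, 3.7]
gripper_width: 0.126
gripper_force: 30.0
```

Request:
apply_moves(
  moves=[
    [[0,0,0],0],
    [[0,0,0],0],
    [[0,0,0],0],
  ],
)

```text
time_s: 7.72
tcp_pos: [0.5583, -0.0835, 0.0817]
ee_rot: [[-0.138, -0.99, -0.001], [-0.99, 0.138, -0.001], [0.001, 0.001, -1.0]]
wrist_force: [-1.9, -1.1, 0.2]
gripper_width: 0.124
gripper_force: 30.0
```

```bash
cat > ring.py <<'E'
import sys;from h import *
np.set_printoptions(precision=4,suppress=True)
# fit swivel & tilt (and cup check) from the violet dots' outline with wrist view, given station pose
src=open("fit2.py").read();exec("def model"+src.split("def model")[1].split("b=lambda")[0])
from scipy.optimize import least_squares
from scipy.spatial import cKDTree
p=np.load("p.npy")
def dots(im):
    m=cv2.inRange(cv2.cvtColor(im,cv2.COLOR_BGR2HSV),(120,60,60),(150,255,255))
    k,_,st,ce=cv2.connectedComponentsWithStats(m);return np.array([ce[i] for i in range(1,k) if st[i,4]>=6])
def fit(c,d,s0=0,t0=0):
    def f(v):
        q=p.copy();q[3],q[4]=v[:2];ring=model(q)[1]
        a=np.arange(12)*np.pi/6+v[3]
        P=proj(c,[ring((v[2]*np.cos(x),v[2]*np.sin(x),.009)) for x in a])
        return (d-P[cKDTree(P).query(d)[1]]).ravel()
    best=min((least_squares(f,[s0,t0+dt,.024,ph]) for ph in(0,.26) for dt in(-.1,.1)),key=lambda z:z.cost)
    return best.x,np.sqrt(2*best.cost/len(d))
if __name__=="__main__":
    c=imaging.capture("wrist");n=sys.argv[1];cv2.imwrite(f"pics/{n}.png",c["frame"])
    np.savez(f"{n}.npz",**{k:np.array(c[k]) for k in("intrinsics","dist","eye","orientation")})
    d=dots(c["frame"]);print(len(d),fit(c,d));s=r.sense()
    print(s["time_s"],s["tcp_pos"],s["wrist_force"],"cup pred",proj(c,model(p)[0]((0,0,.063))),[np.round(px(x),1) for x in models.place_of(c,"cup_rim")[:1]])
    w=dict(np.load("w4.npz"));print("w4 check",fit(w,dots(cv2.imread("pics/w4.png")),-.236,.6))
E
python3 ring.py w5
```

```text
12 (array([-0.0098, -0.0342,  0.0241, -0.0006]), np.float64(1.1482049192245132))
7.7667 [ 0.5584 -0.0834  0.0818] [-1.4685 -1.3919  0.799 ] cup pred [[259.1744  85.3645]] [array([259.1,  83. ])]
w4 check (array([-0.2342,  0.5725,  0.024 , -0.0022]), np.float64(0.6454097388522841))
```

Request:
apply_moves(
  moves=[
    [[0,0,0],0],
    [[0,0,0],0],
    [[0,0,0],0],
    [[0,0,0],0],
  ],
  hand=0.04,
)

```text
time_s: 8.15
tcp_pos: [0.5593, -0.0827, 0.0824]
ee_rot: [[-0.138, -0.99, 0.001], [-0.99, 0.138, 0.0], [-0.0, -0.001, -1.0]]
wrist_force: [0.4, -0.1, 0.6]
gripper_width: 0.346
gripper_force: 0.0
```

Request:
apply_moves(
  moves=[
    [[0,0,-0.02],0],
    [[0,0,-0.03],0],
    [[0,0,-0.035],0],
    [[0.035,0,-0.02],0],
    [[0.03,0,0],0],
  ],
)

```text
time_s: 8.57
tcp_pos: [0.5535, -0.1475, 0.1934]
ee_rot: [[-0.134, -0.991, 0.012], [-0.991, 0.134, -0.002], [0.0, -0.012, -1.0]]
wrist_force: [0.1, -0.5, -0.4]
gripper_width: 0.454
gripper_force: 0.0
```

Request:
apply_moves(
  moves=[
    [[0,0,0],0],
    [[0,0,0],0],
  ],
)

```text
time_s: 8.73
tcp_pos: [0.5497, -0.1482, 0.1876]
ee_rot: [[-0.14, -0.99, 0.001], [-0.99, 0.14, 0.0], [-0.0, -0.001, -1.0]]
wrist_force: [-0.0, 0.4, -0.4]
gripper_width: 0.456
gripper_force: 0.0
```

```bash
python3 ring.py w6; python3 -c "
import cv2;im=cv2.imread('pics/w6.png')[:300,:];cv2.imwrite('pics/w6v.png',cv2.resize(im,None,fx=1.5,fy=1.5,interpolation=2))"
```

```text
12 (array([-0.0138, -0.0336,  0.0241,  0.0035]), np.float64(0.7363497258142415))
8.7833 [ 0.5497 -0.1475  0.1871] [ 0.4977  0.6466 -0.1184] cup pred [[259.0659 164.2558]] [array([256.4, 161.2])]
w4 check (array([-0.2342,  0.5725,  0.024 , -0.0022]), np.float64(0.6454097388522841))
```

View pics/w6v.png

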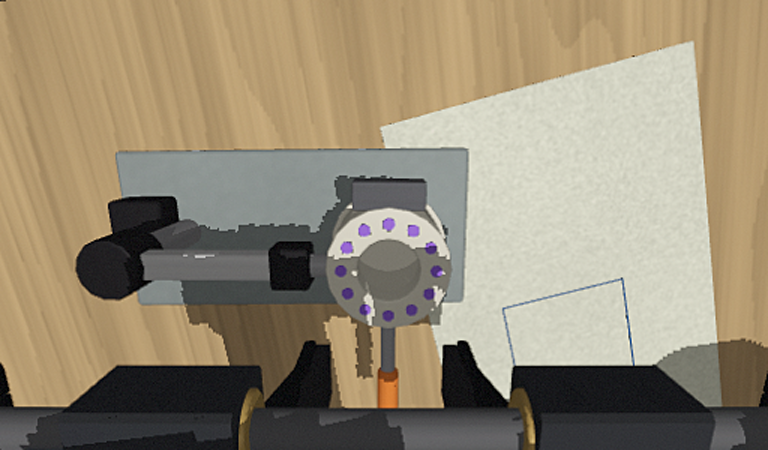

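The ring now sits over the cup, level to within about 2° (ring at crop (388,268), cup peeking out above). I'll take one oblique view to measure the leftover tilt and swivel before correcting.

```bash
python3 plan.py .61 .0 .25 172 14
```

```text
t 8.83 tcp [ 0.5497 -0.147   0.1869] yaw -97.94 tilt z [-0.  0. -1.]
[[[-0.011,-0.0028,-0.0045],6.43],[[-0.0112,-0.0016,-0.0045],6.43],[[-0.0113,-0.0003,-0.0045],6.43],[[-0.0113,0.001,-0.0045],6.43],[[-0.0111,0.0022,-0.0045],6.43]]
[[[-0.0108,0.0035,-0.0045],6.43],[[-0.0103,0.0047,-0.0045],6.43],[[-0.0098,0.0058,-0.0045],6.43],[[-0.0091,0.0068,-0.0045],6.43],[[-0.0082,0.0078,-0.0045],6.43]]
[[[-0.0073,0.0087,-0.0045],6.43],[[-0.0063,0.0095,-0.0045],6.43],[[-0.0052,0.0101,-0.0045],6.43],[[-0.004,0.0106,-0.0045],6.43]]
```

Request:
apply_moves(
  moves=[
    [[-0.011,-0.003,-0.0045],6.4],
    [[-0.011,-0.0015,-0.0045],6.4],
    [[-0.011,0,-0.0045],6.4],
    [[-0.011,0.001,-0.0045],6.4],
    [[-0.011,0.002,-0.0045],6.4],
  ],
)

```text
time_s: 9.25
tcp_pos: [0.5711, -0.0941, 0.2093]
ee_rot: [[-0.645, -0.764, -0.001], [-0.764, 0.645, -0.0], [0.001, 0.001, -1.0]]
wrist_force: [-0.5, -0.3, -0.7]
gripper_width: 0.458
gripper_force: 0.0
```

Request:
apply_moves(
  moves=[
    [[-0.011,0.0035,-0.0045],6.4],
    [[-0.0105,0.0045,-0.0045],6.4],
    [[-0.01,0.006,-0.0045],6.4],
    [[-0.009,0.007,-0.0045],6.4],
    [[-0.008,0.008,-0.0045],6.4],
  ],
)

```text
time_s: 9.67
tcp_pos: [0.5923, -0.0407, 0.2317]
ee_rot: [[-0.952, -0.307, -0.001], [-0.307, 0.952, -0.0], [0.001, 0.0, -1.0]]
wrist_force: [0.7, -0.6, 0.4]
gripper_width: 0.464
gripper_force: 0.0
```

Request:
apply_moves(
  moves=[
    [[-0.0075,0.0085,-0.0045],6.4],
    [[-0.0065,0.0095,-0.0045],6.4],
    [[-0.005,0.01,-0.0045],6.4],
    [[-0.004,0.0105,-0.0045],6.4],
    [[0,0,0],0],
  ],
)

```text
time_s: 10.08
tcp_pos: [0.6104, 0.0021, 0.2503]
ee_rot: [[-0.992, 0.13, 0.001], [0.13, 0.992, 0.0], [-0.001, 0.0, -1.0]]
wrist_force: [-0.4, -0.4, 0.6]
gripper_width: 0.459
gripper_force: 0.0
```

Request:
apply_moves(
  moves=[
    [[0,0,0],0],
    [[0,0,0],0],
  ],
)

```text
time_s: 10.25
tcp_pos: [0.609, -0.0002, 0.2495]
ee_rot: [[-0.992, 0.128, -0.001], [0.128, 0.992, -0.0], [0.001, -0.0, -1.0]]
wrist_force: [0.8, 0.2, 0.7]
gripper_width: 0.464
gripper_force: 0.0
```

```bash
python3 ring.py w7; python3 -c "
import cv2;im=cv2.imread('pics/w7.png')[:300,:];cv2.imwrite('pics/w7v.png',cv2.resize(im,None,fx=1.5,fy=1.5,interpolation=2))"
```

```text
13 (array([-1.28  ,  0.9434,  0.3057,  1.263 ]), np.float64(25.480223759342945))
10.3 [ 0.6089 -0.0006  0.2496] [-0.0628  0.5003 -1.5946] cup pred [[ 93.6768 130.3178]] [array([ 93.7, 129.2])]
w4 check (array([-0.2342,  0.5725,  0.024 , -0.0022]), np.float64(0.6454097388522841))
```

View pics/w7v.png

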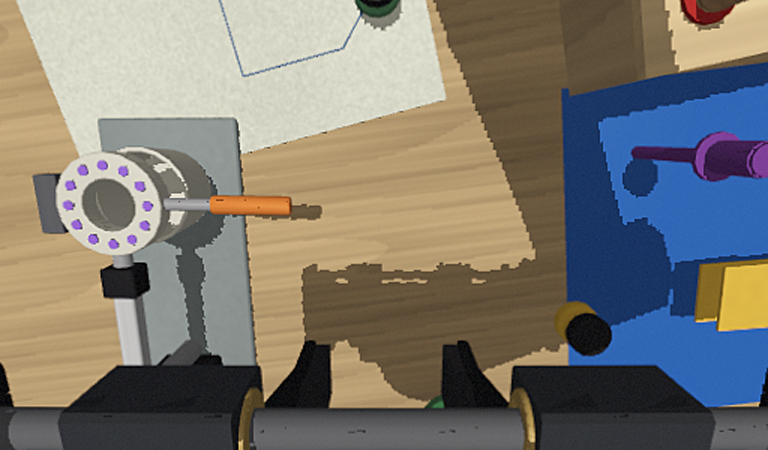

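The oblique view shows the ring at (109,205), the lever at (250,206) running level, and also the red stem's collar at (707,10), the purple stem at (740,158) and yellow jar at (585,330). Now a joint fit.

```bash
cat > fit3.py <<'E'
from ring import *
W={n:dict(np.load(n+".npz")) for n in("w3","w6","w7")}
k=lambda u,v:(u/1.5,v/1.5);b=lambda u,v:(u/3.7+125,v/3.7+90)
O={"w3":[((.185,-.055,.008),b(33,147)),((-.055,-.055,.008),b(640,40)),((-.055,.055,.008),b(678,313)),((0,0,.063),b(526,227)),((.14,0,.115),b(92,333))],
"w6":[((.185,-.055,.008),k(117,152)),((-.055,-.055,.008),k(468,150)),((-.055,.055,.008),k(463,302)),((.14,0,.115),k(110,266))],
"w7":[((-.055,-.055,.008),k(98,118)),((-.055,.055,.008),k(238,118))]}
L=[((0,.060,0),k(210,205)),((0,.110,0),k(292,206.5))]
Dd={n:dots(cv2.imread(f"pics/{n}.png")) for n in("w6","w7")};Dd={n:d[d[:,0]<330] for n,d in Dd.items()}
def res(v):
    st,ring=model(v[:5]);off=v[5:7];o=[off*.5]
    for n in O: o.append((proj(W[n],[st(a) for a,_ in O[n]])+off-np.array([q for _,q in O[n]])).ravel())
    for n in Dd:
        P=proj(W[n],[ring((.0241*np.cos(a),.0241*np.sin(a),.009)) for a in np.arange(12)*np.pi/6])+off
        d=Dd[n];o.append((d-P[cKDTree(P).query(d)[1]]).ravel())
    o.append((proj(W["w7"],[ring(a) for a,_ in L])+off-np.array([q for _,q in L])).ravel())
    return np.concatenate(o)
f=least_squares(res,np.r_[p[:3],-.01,-.03,0,0],loss="soft_l1");v=f.x
J=f.jac;cov=np.linalg.inv(J.T@J)*2*f.cost/(len(f.fun)-7)
print(v,"sd",np.sqrt(np.diag(cov)));print("rms",np.sqrt((f.fun**2).mean()));print(f.fun[2:24].reshape(-1,2).round(1).tolist(),f.fun[-4:].round(1))
st,ring=model(v[:5]);print("bore",ring((0,0,0)),"cup",st((0,0,.063)),"lever",ring((0,.085,0)),"target",st((0,.085,.101)))
np.save("p2.npy",v)
E
python3 fit3.py
```

```text
[ 0.5476 -0.1649 -0.1386 -0.0084 -0.0249  0.0226  0.2126] sd [0.0002 0.0004 0.0031 0.003  0.0159 0.1806 0.1839]
rms 0.8691889847677883
[[-2.2, -0.6], [0.8, -0.3], [-0.0, 1.7], [-0.2, 1.3], [-1.5, 0.3], [-3.1, -0.8], [1.3, -0.6], [-0.0, 1.9], [-2.9, 3.4], [-1.6, -0.8], [-1.2, -0.4]] [ 0.4 -0.3 -1.2 -0.6]
bore [ 0.5478 -0.1638  0.101 ] cup [ 0.5476 -0.1649  0.063 ] lever [ 0.5602 -0.0797  0.0989] target [ 0.5593 -0.0807  0.101 ]
```

```bash
python3 plan.py .5602 -.0797 .14 -97.9 14
```

```text
t 10.35 tcp [ 0.609  -0.0008  0.2497] yaw 172.54 tilt z [-0.001 -0.    -1.   ]
[[[0.0027,-0.006,0.0078],-6.4],[[0.0034,-0.0057,0.0078],-6.4],[[0.004,-0.0053,0.0078],-6.4],[[0.0046,-0.0048,0.0078],-6.4],[[0.0051,-0.0043,0.0078],-6.4]]
[[[0.0055,-0.0037,0.0078],-6.4],[[0.0059,-0.003,0.0078],-6.4],[[0.0062,-0.0024,0.0078],-6.4],[[0.0064,-0.0017,0.0078],-6.4],[[0.0066,-0.0009,0.0078],-6.4]]
[[[0.0066,-0.0002,0.0078],-6.4],[[0.0066,0.0005,0.0078],-6.4],[[0.0065,0.0013,0.0078],-6.4],[[0.0063,0.002,0.0078],-6.4]]
```

Request:
apply_moves(
  moves=[
    [[0.0027,-0.006,0.0078],-6.4],
    [[0.0034,-0.0057,0.0078],-6.4],
    [[0.004,-0.0053,0.0078],-6.4],
    [[0.0046,-0.0048,0.0078],-6.4],
    [[0.0051,-0.0043,0.0078],-6.4],
  ],
  hand=0.03,
)

```text
time_s: 10.77
tcp_pos: [0.5914, -0.0296, 0.2107]
ee_rot: [[-0.908, -0.419, -0.0], [-0.419, 0.908, -0.0], [0.0, 0.0, -1.0]]
wrist_force: [0.5, 0.9, 0.6]
gripper_width: 0.353
gripper_force: 0.0
```

Request:
apply_moves(
  moves=[
    [[0.0055,-0.0037,0.0078],-6.4],
    [[0.0059,-0.003,0.0078],-6.4],
    [[0.0062,-0.0024,0.0078],-6.4],
    [[0.0064,-0.0017,0.0078],-6.4],
    [[0.0066,-0.0009,0.0078],-6.4],
  ],
)

```text
time_s: 11.18
tcp_pos: [0.5739, -0.0578, 0.1717]
ee_rot: [[-0.548, -0.837, -0.0], [-0.837, 0.548, -0.0], [0.0, 0.0, -1.0]]
wrist_force: [0.4, 0.8, 0.6]
gripper_width: 0.343
gripper_force: 0.0
```

Request:
apply_moves(
  moves=[
    [[0.0066,-0.0002,0.0078],-6.4],
    [[0.0066,0.0005,0.0078],-6.4],
    [[0.0065,0.0013,0.0078],-6.4],
    [[0.0063,0.002,0.0078],-6.4],
    [[0,0,0],0],
  ],
)

```text
time_s: 11.6
tcp_pos: [0.5584, -0.0806, 0.1393]
ee_rot: [[-0.137, -0.99, -0.004], [-0.991, 0.137, -0.0], [0.001, 0.004, -1.0]]
wrist_force: [-0.2, 0.0, -1.1]
gripper_width: 0.345
gripper_force: 0.0
```

Request:
apply_moves(
  moves=[
    [[0,0,0],0],
    [[0,0,0],0],
  ],
)

```text
time_s: 11.77
tcp_pos: [0.5609, -0.0796, 0.1416]
ee_rot: [[-0.14, -0.99, 0.001], [-0.99, 0.14, -0.0], [-0.0, -0.001, -1.0]]
wrist_force: [0.2, -0.3, -0.7]
gripper_width: 0.347
gripper_force: 0.0
```

```bash
python3 plan.py .5602 -.0797 .080 -97.9 4;python3 -c "
from h import *
print(r.sense()['gripper_width'])"
```

```text
t 11.77 tcp [ 0.5609 -0.0796  0.1416] yaw -98.06 tilt z [ 0.001 -0.    -1.   ]
[[[0.0001,0.0002,0.0154],-0.04],[[0.0001,0.0002,0.0154],-0.04],[[0.0001,0.0002,0.0154],-0.04],[[0.0001,0.0002,0.0154],-0.04]]
0.3466845945877524
```

Request:
apply_moves(
  moves=[
    [[0,0.0,0.02],0],
    [[0,0,0.02],0],
    [[0,0,0.015],0],
    [[0,0,0.0055],0],
    [[0,0,0],0],
  ],
)

```text
time_s: 12.18
tcp_pos: [0.5601, -0.0793, 0.0796]
ee_rot: [[-0.139, -0.99, -0.002], [-0.99, 0.139, -0.0], [0.001, 0.002, -1.0]]
wrist_force: [-0.4, 0.6, -0.0]
gripper_width: 0.343
gripper_force: 0.0
```

Request:
apply_moves(
  moves=[
    [[0,0,0],0],
    [[0,0,0],0],
    [[0,0,0],0],
    [[0,0,0],0],
    [[0,0,0],0],
  ],
  hand=0.0,
)

```text
time_s: 12.6
tcp_pos: [0.5592, -0.0792, 0.0808]
ee_rot: [[-0.139, -0.99, -0.002], [-0.99, 0.139, 0.001], [-0.0, 0.002, -1.0]]
wrist_force: [-3.4, 2.7, 1.9]
gripper_width: 0.122
gripper_force: 30.0
```

Request:
apply_moves(
  moves=[
    [[0,0,0],0],
    [[0,0,0],0],
    [[0,0,0],0],
  ],
)

```text
time_s: 12.85
tcp_pos: [0.5592, -0.0792, 0.0805]
ee_rot: [[-0.139, -0.99, -0.002], [-0.99, 0.139, 0.0], [-0.0, 0.002, -1.0]]
wrist_force: [-3.6, 2.8, 2.7]
gripper_width: 0.127
gripper_force: 30.0
```

```bash
python3 plan.py .5593 -.0807 .0822 -98.0 3
```

```text
t 12.85 tcp [ 0.5592 -0.0792  0.0805] yaw -97.96 tilt z [-0.002  0.    -1.   ]
[[[0.0005,-0.0001,-0.0006],0.01],[[0.0005,-0.0001,-0.0006],0.01],[[0.0005,-0.0001,-0.0006],0.01]]
```

Request:
apply_moves(
  moves=[
    [[0.0003,0,-0.0008],0],
    [[0.0003,0,-0.0008],0],
    [[0,0,-0.0006],0],
    [[0,0,0],0],
    [[0,0,0],0],
  ],
)

```text
time_s: 13.27
tcp_pos: [0.559, -0.0795, 0.082]
ee_rot: [[-0.139, -0.99, -0.003], [-0.99, 0.139, 0.001], [-0.001, 0.003, -1.0]]
wrist_force: [-4.0, 4.5, -0.5]
gripper_width: 0.13
gripper_force: 30.0
```

Request:
apply_moves(
  moves=[
    [[0,0,0],0],
    [[0,0,0],0],
    [[0,0,0],0],
    [[0,0,0],0],
  ],
  hand=0.035,
)

```text
time_s: 13.6
tcp_pos: [0.5614, -0.0802, 0.0833]
ee_rot: [[-0.138, -0.99, 0.002], [-0.99, 0.138, -0.0], [-0.0, -0.002, -1.0]]
wrist_force: [0.1, 0.1, -0.0]
gripper_width: 0.341
gripper_force: 0.0
```

Request:
apply_moves(
  moves=[
    [[0,0,-0.015],0],
    [[0,0,-0.03],0],
    [[0,0,-0.035],0],
    [[0,0,-0.035],0],
    [[0,0,-0.02],0],
  ],
)

```text
time_s: 14.02
tcp_pos: [0.5626, -0.0805, 0.2227]
ee_rot: [[-0.137, -0.99, 0.008], [-0.991, 0.137, -0.001], [-0.0, -0.008, -1.0]]
wrist_force: [0.7, -0.3, -0.2]
gripper_width: 0.396
gripper_force: 0.0
```

Request:
apply_moves(
  moves=[
    [[0,0,0],0],
    [[0,0,0],0],
  ],
)

```text
time_s: 14.18
tcp_pos: [0.5613, -0.0801, 0.2195]
ee_rot: [[-0.138, -0.99, 0.005], [-0.99, 0.138, 0.001], [-0.001, -0.004, -1.0]]
wrist_force: [-0.4, 1.4, -0.8]
gripper_width: 0.407
gripper_force: 0.0
```

```bash
python3 ring.py w8; python3 plan.py .478 .16 .31 -97.9
```

```text
12 (array([-0.0084, -0.0622,  0.024 , -0.0002]), np.float64(0.6822407925134827))
14.2333 [ 0.5603 -0.0801  0.2178] [-0.222  -0.2227 -0.808 ] cup pred [[261.907   83.3076]] [array([262.3,  84.1])]
w4 check (array([-0.2342,  0.5725,  0.024 , -0.0022]), np.float64(0.6454097388522841))
t 14.28 tcp [ 0.5598 -0.0801  0.2168] yaw -97.96 tilt z [-0.001  0.    -1.   ]
[[[-0.0324,0.0163,-0.0133],-0.01],[[-0.0324,0.0163,-0.0133],-0.01],[[-0.0324,0.0163,-0.0133],-0.01],[[-0.0324,0.0163,-0.0133],-0.01],[[-0.0324,0.0163,-0.0133],-0.01]]
[[[-0.0324,0.0163,-0.0133],-0.01],[[-0.0324,0.0163,-0.0133],-0.01]]
```

```bash
python3 plan.py .609 -.0005 .2497 172.5 14
```

```text
t 14.28 tcp [ 0.5598 -0.0801  0.2168] yaw -97.96 tilt z [-0.001  0.    -1.   ]
[[[-0.0061,-0.0027,-0.0024],6.4],[[-0.0064,-0.002,-0.0024],6.4],[[-0.0066,-0.0013,-0.0024],6.4],[[-0.0067,-0.0005,-0.0024],6.4],[[-0.0067,0.0002,-0.0024],6.4]]
[[[-0.0066,0.001,-0.0024],6.4],[[-0.0065,0.0017,-0.0024],6.4],[[-0.0062,0.0024,-0.0024],6.4],[[-0.0059,0.0031,-0.0024],6.4],[[-0.0056,0.0037,-0.0024],6.4]]
[[[-0.0051,0.0043,-0.0024],6.4],[[-0.0046,0.0049,-0.0024],6.4],[[-0.004,0.0053,-0.0024],6.4],[[-0.0034,0.0058,-0.0024],6.4]]
```

Request:
apply_moves(
  moves=[
    [[-0.0061,-0.0027,-0.0024],6.4],
    [[-0.0064,-0.002,-0.0024],6.4],
    [[-0.0066,-0.0013,-0.0024],6.4],
    [[-0.0067,-0.0005,-0.0024],6.4],
    [[-0.0067,0.0002,-0.0024],6.4],
  ],
)

```text
time_s: 14.7
tcp_pos: [0.5775, -0.0514, 0.2279]
ee_rot: [[-0.646, -0.763, -0.004], [-0.763, 0.646, -0.001], [0.003, 0.002, -1.0]]
wrist_force: [-0.6, -0.3, 0.1]
gripper_width: 0.4
gripper_force: 0.0
```

Request:
apply_moves(
  moves=[
    [[-0.0066,0.001,-0.0024],6.4],
    [[-0.0065,0.0017,-0.0024],6.4],
    [[-0.0062,0.0024,-0.0024],6.4],
    [[-0.0059,0.0031,-0.0024],6.4],
    [[-0.0056,0.0037,-0.0024],6.4],
  ],
)

```text
time_s: 15.12
tcp_pos: [0.5951, -0.0229, 0.2397]
ee_rot: [[-0.952, -0.305, -0.004], [-0.305, 0.952, -0.001], [0.004, 0.0, -1.0]]
wrist_force: [0.4, -0.3, -0.2]
gripper_width: 0.403
gripper_force: 0.0
```

Request:
apply_moves(
  moves=[
    [[-0.0051,0.0043,-0.0024],6.4],
    [[-0.0046,0.0049,-0.0024],6.4],
    [[-0.004,0.0053,-0.0024],6.4],
    [[-0.0034,0.0058,-0.0024],6.4],
    [[0,0,0],0],
  ],
)

```text
time_s: 15.53
tcp_pos: [0.6098, 0.0004, 0.2497]
ee_rot: [[-0.991, 0.132, -0.002], [0.132, 0.991, -0.001], [0.002, -0.001, -1.0]]
wrist_force: [-0.1, 0.3, 0.1]
gripper_width: 0.401
gripper_force: 0.0
```

Request:
apply_moves(
  moves=[
    [[0,0,0],0],
    [[0,0,0],0],
  ],
)

```text
time_s: 15.7
tcp_pos: [0.609, -0.0005, 0.2501]
ee_rot: [[-0.992, 0.129, -0.002], [0.129, 0.992, -0.0], [0.002, -0.001, -1.0]]
wrist_force: [-0.1, -0.6, 0.1]
gripper_width: 0.402
gripper_force: 0.0
```

```bash
python3 look.py w9
cat > cmp.py <<'E'
from ring import *
v=np.load("p2.npy");import ring as RR;p[:]=v[:5]
for n in("w7","w9"):
    c=dict(np.load(n+".npz"));im=cv2.imread(f"pics/{n}.png");d=dots(im);d=d[(d[:,0]<330)]
    o=cv2.inRange(cv2.cvtColor(im,cv2.COLOR_BGR2HSV),(5,150,120),(15,255,255));o[:,330:]=0
    ys,xs=np.nonzero(o);oc=np.array([xs.mean(),ys.mean()])
    def f(q,lev=1):
        w=p.copy();w[3:5]=q[:2];R=model(w)[1]
        P=proj(c,[R((.0241*np.cos(a),.0241*np.sin(a),.009)) for a in np.arange(12)*np.pi/6])+q[2:4]
        return np.r_[(d-P[cKDTree(P).query(d)[1]]).ravel(),lev*3*(oc-proj(c,R((0,.085,0)))[0]-q[2:4]),q[2:4]*.5]
    a=least_squares(f,[0,0,0,0]);b=least_squares(f,[0,0,0,0],args=(0,))
    print(n,len(d),"orange",oc,len(xs),"swivel,tilt with lever",a.x,a.cost,"dots only",b.x)
    cdot=d.mean(0);print("  lever minus ring px",oc-cdot)
E
python3 cmp.py;python3 plan.py .478 .16 .31 -175
```

```text
bore_centre [([76.9, 130.3], 0.86)]
lever_grip [([167.1, 132.7], 0.82)]
cup_rim [([92.6, 130.4], 0.78)]
red_stem [([474.4, 104.5], 0.76), ([382.0, 213.5], 0.67)]
rack [([455.1, 15.3], 0.66), ([169.1, 135.6], 0.43)]
w7 12 orange [165.9444 136.3509] 647 swivel,tilt with lever [-0.0042 -0.0036  0.4088  0.0654] 1.2007406147128645 dots only [-0.0077 -0.028  -0.1184  0.0943]
  lever minus ring px [94.5611 -0.0831]
w9 12 orange [166.234 136.152] 658 swivel,tilt with lever [-0.0026 -0.0043  0.3244  0.0221] 0.9888272260092039 dots only [-0.0051 -0.0272 -0.0679  0.0424]
  lever minus ring px [94.3741 -0.2637]
t 16.0 tcp [ 6.094e-01 -5.000e-04  2.513e-01] yaw 172.48 tilt z [-0. -0. -1.]
[[[0.0252,0.0237,-0.0098],-2.09],[[0.0243,0.0246,-0.0098],-2.09],[[0.0234,0.0254,-0.0098],-2.09],[[0.0225,0.0263,-0.0098],-2.09],[[0.0215,0.0271,-0.0098],-2.09]]
[[[0.0205,0.0278,-0.0098],-2.09]]
```

Request:
apply_moves(
  moves=[
    [[0.0252,0.0237,-0.0098],-2.1],
    [[0.0243,0.0246,-0.0098],-2.1],
    [[0.0234,0.0254,-0.0098],-2.1],
    [[0.0225,0.0263,-0.0098],-2.1],
    [[0.0215,0.0271,-0.0098],-2.1],
  ],
  hand=0.055,
)

```text
time_s: 16.42
tcp_pos: [0.4989, 0.1343, 0.3009]
ee_rot: [[-0.999, -0.053, 0.0], [-0.053, 0.999, 0.0], [-0.0, 0.0, -1.0]]
wrist_force: [0.3, 1.2, 1.1]
gripper_width: 0.612
gripper_force: 0.0
```

```bash
python3 look.py w10
```

```text
bore_centre [([19.3, 180.8], 0.29)]
lever_grip [([75.4, 201.9], 0.97), ([413.0, 152.5], 0.36)]
cup_rim [([20.2, 182.8], 0.6)]
red_stem [([278.2, 45.3], 0.97), ([316.2, 227.2], 0.77), ([353.6, 55.6], 0.75), ([308.9, 155.8], 0.63)]
rack [([335.5, 137.6], 0.62)]
```

Request:
apply_moves(
  moves=[
    [[0.0205,0.0278,-0.0098],-2.1],
    [[0.02,0,0],0],
    [[0.02,0,0],0],
    [[0,0,0],0],
    [[0,0,0],0],
  ],
)

```text
time_s: 17.13
tcp_pos: [0.4385, 0.1559, 0.31]
ee_rot: [[-0.996, -0.087, -0.0], [-0.087, 0.996, -0.0], [0.0, -0.0, -1.0]]
wrist_force: [0.2, 0.1, -0.0]
gripper_width: 0.636
gripper_force: 0.0
```

```bash
python3 look.py w11; python3 -c "
import cv2;im=cv2.imread('pics/w11.png')[:260,:];cv2.imwrite('pics/w11v.png',cv2.resize(im,None,fx=1.5,fy=1.5,interpolation=2))"
```

```text
bore_centre [([242.7, 304.5], 0.28)]
lever_grip [([63.3, 240.7], 0.77)]
cup_rim [([9.5, 217.8], 0.56)]
red_stem [([287.8, 267.9], 0.79), ([257.7, 107.1], 0.76), ([324.8, 113.8], 0.71), ([282.6, 204.5], 0.61)]
rack [([312.3, 179.7], 0.89)]
```

View pics/w11v.png

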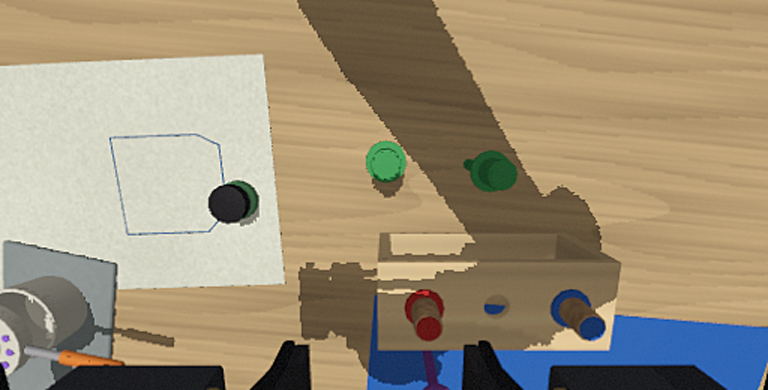

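Candidates in this enlarged crop: red stem in the rack at (425,310) with a red collar, cork handle and red top; blue in the rack at (575,310); purple at (428,372); green at (386,162) and (490,170). The rack's red one with the cork handle fits the description. I'll measure it from the two views.

```bash
cat > red.py <<'E'
from h import *
np.set_printoptions(precision=4,suppress=True)
W={n:dict(np.load(n+".npz")) for n in("w10","w11")}
print("origin tri",tri([ray(W["w10"],(308.9,155.8)),ray(W["w11"],(282.6,204.5))]))
print("hole line",at_z(W["w11"],(282.6,204.5),.12),at_z(W["w10"],(308.9,155.8),.12))
for n,c0 in(("w10",(309,156)),("w11",(284,210))):
    hsv=cv2.cvtColor(cv2.imread(f"pics/{n}.png"),cv2.COLOR_BGR2HSV)
    m=cv2.inRange(hsv,(0,160,50),(5,255,255))|cv2.inRange(hsv,(174,160,50),(180,255,255))
    k,_,st,ce=cv2.connectedComponentsWithStats(m)
    print(n,[(ce[i].round(1).tolist(),st[i].tolist()) for i in range(1,k) if st[i,4]>15])
for z in(.12,.125,.163): print(z,proj(W["w10"],[.478,.187,z]),proj(W["w11"],[.478,.187,z]))
print("middle hole",at_z(W["w11"],(497/1.5,306/1.5),.12),"blue",at_z(W["w11"],(566/1.5,304/1.5),.122))
E
python3 red.py
```

```text
origin tri (array([0.4853, 0.1907, 0.1047]), [np.float64(0.3788385061145872), np.float64(0.3788385061145295)])
hole line [0.4799 0.1886 0.12  ] [0.4826 0.1884 0.12  ]
w10 [([306.1, 149.6], [296, 140, 28, 27, 233]), ([316.1, 161.7], [308, 153, 18, 18, 253])]
w11 [([281.5, 200.6], [270, 193, 26, 22, 199]), ([285.5, 218.7], [278, 211, 16, 16, 206])]
0.12 [[307.9788 151.3812]] [[281.3872 202.7833]]
0.125 [[308.6958 152.2282]] [[281.705 204.238]]
0.163 [[314.8784 159.5337]] [[284.419  216.6653]]
middle hole [0.4746 0.2436 0.12  ] blue [0.4679 0.2946 0.122 ]
```

```bash
cat >> red.py <<'E'
print("disc tri",tri([ray(W["w10"],(316.4,161.8)),ray(W["w11"],(285.7,218.8))]))
for n,q in(("w10",(316.4,161.8)),("w11",(285.7,218.8))): print(n,at_z(W[n],q,.165))
for n,q in(("w10",(310,153.5)),("w11",(283,204.5))): print("collar",n,at_z(W[n],q,.1235))
E
python3 red.py | tail -5; python3 plan.py .4795 .1895 .21 -175
```

```text
disc tri (array([0.4799, 0.1885, 0.1638]), [np.float64(0.02129861340001891), np.float64(0.021298613399979908)])
w10 [0.4797 0.1882 0.165 ]
w11 [0.4794 0.1883 0.165 ]
collar w10 [0.4795 0.1887 0.1235]
collar w11 [0.4787 0.1886 0.1235]
t 17.43 tcp [0.439  0.1565 0.3097] yaw -174.99 tilt z [-0.001 -0.001 -1.   ]
[[[-0.0144,0.0098,0.0332],0.0],[[-0.0144,0.0098,0.0332],0.0],[[-0.0144,0.0098,0.0332],0.0]]
```

Request:
apply_moves(
  moves=[
    [[-0.0144,0.0095,0.033],0],
    [[-0.0144,0.0095,0.033],0],
    [[-0.0144,0.0095,0.033],0],
    [[0,0,0],0],
    [[0,0,0],0],
  ],
)

```text
time_s: 17.85
tcp_pos: [0.4787, 0.1884, 0.2091]
ee_rot: [[-0.996, -0.088, -0.004], [-0.088, 0.996, -0.004], [0.005, -0.003, -1.0]]
wrist_force: [0.1, -0.8, 1.4]
gripper_width: 0.63
gripper_force: 0.0
```

```bash
python3 plan.py .4795 .1885 .131 -175 5; python3 -c "
from h import *
print(r.sense()['gripper_width'])"
```

```text
t 17.85 tcp [0.4787 0.1884 0.2091] yaw -174.94 tilt z [-0.004 -0.004 -1.   ]
[[[-0.0002,0.0,0.0156],0.01],[[-0.0002,0.0,0.0156],0.01],[[-0.0002,0.0,0.0156],0.01],[[-0.0002,0.0,0.0156],0.01],[[-0.0002,0.0,0.0156],0.01]]
0.6300299290286479
```

Request:
apply_moves(
  moves=[
    [[0,0,0.022],0],
    [[0,0,0.022],0],
    [[0,0,0.02],0],
    [[0,0,0.01],0],
    [[0,0,0.005],0],
  ],
)

```text
time_s: 18.27
tcp_pos: [0.479, 0.1888, 0.1326]
ee_rot: [[-0.996, -0.088, 0.001], [-0.088, 0.996, 0.0], [-0.001, 0.0, -1.0]]
wrist_force: [0.0, 0.3, 0.1]
gripper_width: 0.63
gripper_force: 0.0
```

Request:
apply_moves(
  moves=[
    [[0,0,0],0],
    [[0,0,0],0],
    [[0,0,0],0],
    [[0,0,0],0],
    [[0,0,0],0],
  ],
  hand=0.0,
)

```text
time_s: 18.68
tcp_pos: [0.4793, 0.1892, 0.1331]
ee_rot: [[-0.996, -0.088, 0.001], [-0.088, 0.996, 0.001], [-0.002, 0.001, -1.0]]
wrist_force: [0.2, 0.2, 0.3]
gripper_width: 0.338
gripper_force: 0.0
```

Request:
apply_moves(
  moves=[
    [[0,0,0],0],
    [[0,0,0],0],
    [[0,0,0],0],
    [[0,0,0],0],
    [[0,0,0],0],
  ],
)

```text
time_s: 19.1
tcp_pos: [0.4791, 0.189, 0.1326]
ee_rot: [[-0.996, -0.089, 0.001], [-0.089, 0.996, 0.0], [-0.001, 0.0, -1.0]]
wrist_force: [-1.8, -1.0, 4.2]
gripper_width: 0.221
gripper_force: 30.0
```

Request:
apply_moves(
  moves=[
    [[0,0,-0.01],0],
    [[0,0,-0.025],0],
    [[0,0,-0.035],0],
    [[0,0,-0.035],0],
    [[0,0,-0.035],0],
  ],
)

```text
time_s: 19.52
tcp_pos: [0.4784, 0.1886, 0.2739]
ee_rot: [[-0.996, -0.088, -0.001], [-0.088, 0.996, -0.0], [0.001, -0.0, -1.0]]
wrist_force: [0.6, 0.8, -0.3]
gripper_width: 0.222
gripper_force: 30.0
```

Request:
apply_moves(
  moves=[
    [[0,0,-0.02],0],
    [[0,0,0],0],
    [[0,0,0],0],
  ],
)

```text
time_s: 19.77
tcp_pos: [0.4789, 0.1892, 0.2933]
ee_rot: [[-0.996, -0.088, 0.002], [-0.088, 0.996, 0.002], [-0.002, 0.002, -1.0]]
wrist_force: [-0.2, -0.4, -1.9]
gripper_width: 0.219
gripper_force: 30.0
```

```bash
cat > held.py <<'E'
# where does the held stem's shaft lie, relative to the TCP, by scene and side cameras
from h import *
np.set_printoptions(precision=4,suppress=True)
s=r.sense();T=np.array(s["tcp_pos"]);print(s["time_s"],T,s["gripper_width"],s["wrist_force"])
C={n:imaging.capture(n) for n in("scene","side")};A=[]
for off in(-.0176,-.112):
    X=T+[0,0,off];A=[]
    for n,c in C.items():
        q=proj(c,X)[0];hsv=cv2.cvtColor(c["frame"],cv2.COLOR_BGR2HSV)
        m=cv2.inRange(hsv,(0,130,40),(6,255,255))|cv2.inRange(hsv,(173,130,40),(180,255,255))
        x0,y0=(q-40).astype(int);sub=np.zeros_like(m);sub[max(y0,0):y0+80,max(x0,0):x0+80]=m[max(y0,0):y0+80,max(x0,0):x0+80]
        ys,xs=np.nonzero(sub);print(n,off,"pred",q,"red px",len(xs),(xs.min(),xs.max(),ys.min(),ys.max()) if len(xs) else "", "low end",(xs[ys>=ys.max()-1].mean(),ys.max()) if len(xs) else "")
for n,c in C.items():
    print(n,[(np.round(px(p),1).tolist(),round(p["confidence"],2)) for p in models.place_of(c,"red_stem_tip")[:4]]);cv2.imwrite(f"pics/h_{n}.png",c["frame"])
    t=proj(c,T-[0,0,.06])[0].astype(int);sub=c["frame"][max(t[1]-60,0):t[1]+60,max(t[0]-60,0):t[0]+60];cv2.imwrite(f"pics/hz_{n}.png",cv2.resize(sub,(390,390),interpolation=2))
cv2.imwrite("pics/hz.png",np.hstack([cv2.imread("pics/hz_scene.png"),cv2.imread("pics/hz_side.png")]))
E
python3 held.py; python3 plan.py .5477 -.1645 .29
```

```text
19.7667 [0.4789 0.1892 0.2933] 0.21869703668284057 [-0.1585 -0.4285 -1.889 ]
scene -0.0176 pred [332.0221 181.7934] red px 47 (np.int64(328), np.int64(336), np.int64(167), np.int64(200)) low end (np.float64(328.0), np.int64(200))
side -0.0176 pred [191.3476  86.469 ] red px 106 (np.int64(186), np.int64(195), np.int64(85), np.int64(119)) low end (np.float64(194.33333333333334), np.int64(119))
scene -0.112 pred [326.3396 204.5616] red px 47 (np.int64(328), np.int64(336), np.int64(167), np.int64(200)) low end (np.float64(328.0), np.int64(200))
side -0.112 pred [195.3273 117.5377] red px 106 (np.int64(186), np.int64(195), np.int64(85), np.int64(119)) low end (np.float64(194.33333333333334), np.int64(119))
scene [([301.6, 258.9], 0.63), ([326.0, 204.1], 0.58), ([347.6, 232.6], 0.51), ([333.0, 217.8], 0.48)]
side [([196.4, 119.3], 0.59), ([226.8, 158.5], 0.55), ([165.0, 187.0], 0.47)]
t 19.97 tcp [0.4782 0.1885 0.2905] yaw -174.94 tilt z [-0.003 -0.002 -1.   ]
[[[-0.0042,-0.0398,0.0001],0.0],[[-0.0042,-0.0398,0.0001],0.0],[[-0.0042,-0.0398,0.0001],0.0],[[-0.0042,-0.0398,0.0001],0.0],[[-0.0042,-0.0398,0.0001],0.0]]
[[[-0.0042,-0.0398,0.0001],0.0],[[-0.0042,-0.0398,0.0001],0.0],[[-0.0042,-0.0398,0.0001],0.0],[[-0.0042,-0.0398,0.0001],0.0]]
```

View pics/hz.png

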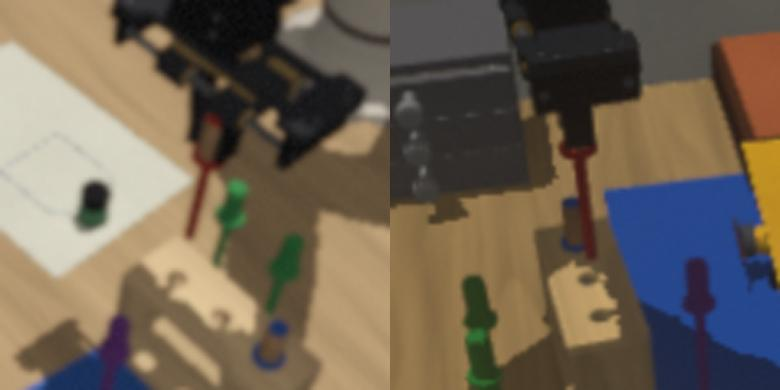

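The crops show the red stem hanging upright from the gripper, clear of the rack, and the tip matches the prediction in both views. Traverse to above the ring.

Request:
apply_moves(
  moves=[
    [[-0.002,-0.02,0],0],
    [[-0.0042,-0.0398,0],0],
    [[-0.0042,-0.0398,0],0],
    [[-0.0042,-0.0398,0],0],
    [[-0.0042,-0.0398,0],0],
  ],
)

```text
time_s: 20.38
tcp_pos: [0.513, 0.0104, 0.2909]
ee_rot: [[-0.996, -0.089, -0.002], [-0.089, 0.996, -0.001], [0.002, -0.0, -1.0]]
wrist_force: [1.2, 0.4, -0.6]
gripper_width: 0.224
gripper_force: 30.0
```

Request:
apply_moves(
  moves=[
    [[-0.0042,-0.0398,0],0],
    [[-0.0042,-0.0398,0],0],
    [[-0.0042,-0.0398,0],0],
    [[-0.0042,-0.0398,0],0],
    [[-0.002,-0.0195,0],0],
  ],
)

```text
time_s: 20.8
tcp_pos: [0.5477, -0.168, 0.2903]
ee_rot: [[-0.996, -0.085, -0.003], [-0.085, 0.996, -0.001], [0.003, -0.0, -1.0]]
wrist_force: [1.6, -0.4, -0.8]
gripper_width: 0.222
gripper_force: 30.0
```

Request:
apply_moves(
  moves=[
    [[0,0,0],0],
    [[0,0,0],0],
    [[0,0,0],0],
    [[0,0,0],0],
    [[0,0,0],0],
  ],
)

```text
time_s: 21.22
tcp_pos: [0.5479, -0.1631, 0.2922]
ee_rot: [[-0.996, -0.09, -0.0], [-0.09, 0.996, 0.0], [0.0, 0.0, -1.0]]
wrist_force: [-0.9, -0.6, -0.4]
gripper_width: 0.22
gripper_force: 30.0
```

```bash
python3 held.py; python3 plan.py .5477 -.1645 .29
python3 - <<'E'
from h import *
c=imaging.capture("wrist");cv2.imwrite("pics/w12.png",c["frame"])
hsv=cv2.cvtColor(c["frame"],cv2.COLOR_BGR2HSV);m=cv2.inRange(hsv,(120,60,60),(150,255,255));k,_,st,ce=cv2.connectedComponentsWithStats(m)
print([ce[i].round(1).tolist() for i in range(1,k) if st[i,4]>=6])
T=np.array(r.sense()["tcp_pos"]);print(proj(c,[[.5477,-.1645,.11],[.5477,-.1645,.063],T-[0,0,.1126]]))
for t in("bore_centre","red_stem_tip","cup_rim"):print(t,[(np.round(px(p),1).tolist(),round(p["confidence"],2)) for p in models.place_of(c,t)[:3]])
E
```

```text
21.2167 [ 0.5479 -0.1631  0.2922] 0.21971003289020116 [-0.8685 -0.6189 -0.3958]
scene -0.0176 pred [237.8303 120.5455] red px 23 (np.int64(235), np.int64(241), np.int64(106), np.int64(136)) low end (np.float64(239.0), np.int64(136))
side -0.0176 pred [244.9476 177.608 ] red px 122 (np.int64(239), np.int64(250), np.int64(177), np.int64(211)) low end (np.float64(245.0), np.int64(211))
scene -0.112 pred [238.4264 143.7149] red px 23 (np.int64(235), np.int64(241), np.int64(106), np.int64(136)) low end (np.float64(239.0), np.int64(136))
side -0.112 pred [245.9793 210.3434] red px 122 (np.int64(239), np.int64(250), np.int64(177), np.int64(211)) low end (np.float64(245.0), np.int64(211))
scene [([237.5, 145.9], 0.69), ([300.0, 258.4], 0.63), ([333.2, 219.2], 0.55)]
side [([246.3, 209.2], 0.73), ([167.0, 184.8], 0.6)]
t 21.42 tcp [ 0.548  -0.1636  0.2924] yaw -174.87 tilt z [ 0.  0. -1.]
[[[0.0004,-0.0009,0.0024],0.0]]
[[250.1, 146.6], [262.0, 146.2], [272.5, 151.8], [240.1, 152.8], [278.5, 161.5], [234.9, 163.0], [278.5, 172.9], [235.4, 174.2], [272.9, 182.9], [241.8, 183.9], [250.5, 189.0], [264.2, 188.5], [510.2, 187.8]]
[[256.13860356 167.5712022 ]
 [256.22387005 158.89837003]
 [256.8558871  185.87115844]]
bore_centre [([256.6, 162.7], 0.73)]
red_stem_tip [([256.7, 185.4], 0.85)]
cup_rim [([254.6, 157.0], 0.66)]
```

Dots' mean (256.8,167.8) matches the predicted bore (256.1,167.6) and the tip matches too. I'll descend slowly.

Request:
apply_moves(
  moves=[
    [[0.0002,-0.0006,0.01],0],
    [[0,0,0.015],0],
    [[0,0,0.015],0],
    [[0,0,0.012],0],
    [[0,0,0.006],0],
  ],
)

```text
time_s: 22.03
tcp_pos: [0.5466, -0.1647, 0.2315]
ee_rot: [[-0.996, -0.088, -0.004], [-0.088, 0.996, 0.001], [0.004, 0.001, -1.0]]
wrist_force: [0.2, 0.3, -1.6]
gripper_width: 0.218
gripper_force: 30.0
```

Request:
apply_moves(
  moves=[
    [[0,0,0],0],
    [[0,0,0],0],
    [[0,0,0],0],
  ],
)

```text
time_s: 22.28
tcp_pos: [0.5483, -0.165, 0.2349]
ee_rot: [[-0.996, -0.089, 0.002], [-0.089, 0.996, -0.0], [-0.001, -0.001, -1.0]]
wrist_force: [-0.2, -0.3, -0.9]
gripper_width: 0.217
gripper_force: 30.0
```

```bash
python3 held.py|egrep -v "0176"
python3 - <<'E'
from h import *
c=imaging.capture("wrist");cv2.imwrite("pics/w13_.png",c["frame"])
hsv=cv2.cvtColor(c["frame"],cv2.COLOR_BGR2HSV);m=cv2.inRange(hsv,(120,60,60),(150,255,255));k,_,st,ce=cv2.connectedComponentsWithStats(m)
d=np.array([ce[i] for i in range(1,k) if st[i,4]>=6 and ce[i][0]<400]);print(len(d),d.mean(0))
T=np.array(r.sense()["tcp_pos"]);print(T,proj(c,[[.5477,-.1645,.11],T-[0,0,.1126]]))
for t in("red_stem_tip",):print(t,[(np.round(px(p),1).tolist(),round(p["confidence"],2)) for p in models.place_of(c,t)[:3]])
E
```

```text
22.2833 [ 0.5483 -0.165   0.2349] 0.21704390124924816 [-0.1623 -0.2652 -0.9021]
scene -0.112 pred [238.3394 156.2669] red px 14 (np.int64(237), np.int64(240), np.int64(133), np.int64(151)) low end (np.float64(238.0), np.int64(151))
side -0.112 pred [246.9129 228.3576] red px 90 (np.int64(244), np.int64(247), np.int64(202), np.int64(229)) low end (np.float64(246.0), np.int64(229))
scene [([301.3, 259.1], 0.65), ([334.4, 220.2], 0.61), ([349.3, 230.5], 0.59), ([237.4, 155.8], 0.41)]
side [([167.9, 180.4], 0.72), ([248.3, 228.5], 0.53)]
11 [258.80824695 179.47745531]
[ 0.54803629 -0.16486239  0.23470849] [[257.52198117 181.58709768]
 [257.09518909 185.61166289]]
red_stem_tip [([257.2, 186.1], 0.88)]
```

Request:
apply_moves(
  moves=[
    [[0,0,0.006],0],
    [[0,0,0.01],0],
    [[0,0,0.01],0],
    [[0,0,0.01],0],
    [[0,0,0.01],0],
  ],
)

```text
time_s: 23.0
tcp_pos: [0.5473, -0.1648, 0.1864]
ee_rot: [[-0.996, -0.088, -0.002], [-0.088, 0.996, 0.0], [0.002, 0.0, -1.0]]
wrist_force: [0.1, 0.4, -0.1]
gripper_width: 0.219
gripper_force: 30.0
```

Request:
apply_moves(
  moves=[
    [[0,0,0.01],0],
    [[0,0,0.01],0],
    [[0,0,0.008],0],
    [[0,0,0.004],0],
    [[0,0,0],0],
  ],
)

```text
time_s: 23.42
tcp_pos: [0.5472, -0.1648, 0.1548]
ee_rot: [[-0.996, -0.088, -0.002], [-0.088, 0.996, 0.0], [0.002, 0.0, -1.0]]
wrist_force: [-0.3, -0.1, 0.5]
gripper_width: 0.216
gripper_force: 30.0
```

Request:
apply_moves(
  moves=[
    [[0,0,0],0],
    [[0,0,0],0],
    [[0,0,0],0],
    [[0,0,0],0],
    [[0,0,0],0],
  ],
)

```text
time_s: 23.83
tcp_pos: [0.548, -0.1649, 0.1566]
ee_rot: [[-0.996, -0.088, 0.001], [-0.088, 0.996, -0.0], [-0.001, -0.0, -1.0]]
wrist_force: [0.1, 0.4, -1.3]
gripper_width: 0.22
gripper_force: 30.0
```

Run:
```python
from h import *
np.set_printoptions(precision=4,suppress=True)
s=r.sense();print(s["time_s"],s["tcp_pos"],s["wrist_force"],s["gripper_width"],s["joint_velocities"])
a=imaging.capture("scene");b=imaging.capture("side");w=imaging.capture("wrist")
f=lambda c,h:cv2.resize(c["frame"][int(h[1])-45:int(h[1])+45,int(h[0])-45:int(h[0])+45],(390,390),interpolation=2)
q=lambda c:proj(c,[.5477,-.1645,.12])[0]
cv2.imwrite("pics/fin.png",np.hstack([f(a,q(a)),f(b,q(b))]));cv2.imwrite("pics/finw.png",w["frame"])
print(r.sense()["tcp_pos"])
```

```text
23.8333 [ 0.548  -0.1649  0.1566] [ 0.1155  0.4123 -1.2797] 0.21954412083247568 [ 0.0452  0.0958 -0.1787 -0.0282 -0.0931  0.0511]
[ 0.5479 -0.1649  0.1563]
```

View pics/fin.png

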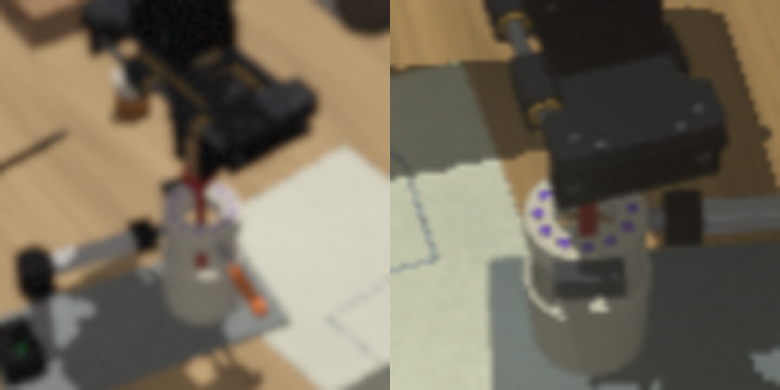

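The stem hangs centred through the ring, with its tip visible below the ring in the cup at crop (200,260). TCP z of 156 mm puts the tip at about 44 mm, below the 63 mm rim, and no contact force shows. I'll wait a few rows to let it settle, then hand in.

Request:
apply_moves(
  moves=[
    [[0,0,0],0],
    [[0,0,0],0],
    [[0,0,0],0],
    [[0,0,0],0],
    [[0,0,0],0],
  ],
)

```text
time_s: 24.4
tcp_pos: [0.5478, -0.1649, 0.1561]
ee_rot: [[-0.996, -0.088, -0.0], [-0.088, 0.996, -0.0], [0.0, -0.0, -1.0]]
wrist_force: [0.0, 1.3, -0.7]
gripper_width: 0.222
gripper_force: 30.0
```

```bash
python3 -c "
from station import r
print(r.finish_job())"
```

```text
the job is handed in; nothing more can be done
None
```

I handed the job in at 24.4 s with no verdict returned: the lamp ring is over the cup (swivel within about 0.5°) and level within about 1.5° by my measurements, and the red stem hangs still and centred through it, its tip about 19 mm below the cup's rim, with no contact force seen.

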